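# Roll a pulley on its rim into a gauge stand

## Robot

A 6-joint arm with a two-finger parallel gripper is mounted at the origin on the work surface. World frame = base frame: x ahead of the robot, y to its left, z up, the work surface at z = 0. Lengths are in m, angles in degrees, forces in N, time in s.
With the tool pointing down it reaches from about 0.35 to 0.85 m from the base axis. Payload 8.1 kg.
Tool frame: the origin (TCP) lies between the finger pads; the fingertips stand env.tip_reach ahead of it and the grasp point (between the pads) is the TCP (env.tip_reach is the distance from the TCP to the fingertips, in m); z points along the fingers, y is the direction in which the jaws open and shut (so a half turn about z gives the same grasp; the last joint's range is limited). The gripper opens to 93 mm and grips with 3 to 60 N. Pads are 15 mm wide; open, the fingers measure 128 mm over their backs; the gripper's body (75 mm by 188 mm) begins 65 mm behind the grasp point.
Start: joints at [69.649, 7.471, 85.268, -0, 87.261, -4.893], TCP at [0.16, 0.578, 0.238] pointing down, gripper open.
Joint ranges: [-169.43, 169.43], [-51.17, 129.36], [1.28, 143.12], [-76.62, 256.62], [0, 156.53], [-152.29, 152.29]. Speed limits (degrees/s): [136.94, 136.94, 159.86, 180, 180, 180].

## Interface

Orientations are given as [roll, pitch, yaw] about the fixed x, y, z axes, in that order (R = Rz(yaw) Ry(pitch) Rx(roll)).
In Python, from cell import monitor, eyes, order, spotter, env gives the robot as it stands.
- The arm moves only by the tool arm_command, never from a script. Its arguments are lists of equal length, an entry for each row: "travel": the shift along the tool's x, y, z in cm, a list of three; "turn": the turn, a rotation vector about the tool's x, y, z in degrees, a list of three. In form: {"travel": [[tx, ty, tz], ...], "turn": [[ax, ay, az], ...]}. A call has 1 to 5 rows; each row is the pose to reach, as a shift and turn from the pose commanded when the call began, along the tool's axes at that moment; what a row does not reach only later rows make up. A row lasts 1/8 s, in which the tool goes at most 62.5 mm and 10.7 degrees, less where a joint would pass 70% of its speed; a pose out of reach is approached as far as the arm can. A call with a gripper value outside its range is refused whole. "hand" is the opening, from 0 (shut) to 1 (fully open), set as the call begins (left out, the last holds). The fingers move at their own pace and stop on an object; the grip force is fixed at half the most. Time passes only in rows, so rows that repeat a pose let the fingers close. It gives the time, the measured TCP pose, the force and the opening at its end, in the units of the state.
- monitor.get_state(): the state, without advancing time (a new reading comes with each control period).
- eyes.snapshot(name): name is "scene" or "top" or "wrist"; returns the picture (480x640x3 uint8, red, green, blue); there is no depth.
- eyes.camera_info(name): a dict with "fx", "fy", "cx", "cy" (pixels), "R" (3x3) and "t" (3): a world point X has camera coordinates R X + t. Camera axes: x right, y down, z forward; pixel columns grow to the right and rows downward; lengths in m; the calibration is good to about 2 mm. A picture is of the moment at which its call begins: read the wrist's pose just before it. camera_info takes no time and is no camera call; for the wrist camera it gives the pose at the moment of the call.
- order.hand_in(): hands the job in, once; it reports no verdict.
Trained networks look in the newest picture that a camera, given by its name, has taken for a name from the list of things; names that differ only in an ending like _2 or _b are one class to them, and where a whole thing is asked for, a point or a joint stands for the part that bears it (a point fixed in the world has none). Each returns a list of dicts, best first, with "conf" (0 to 1); they miss things now and then, are a little off and sometimes report something else, mostly with a low value. They report only what shows in the picture. A call takes as long as a camera call.
- spotter.look_for(camera, name): "pixel" ([column, row] in pixels, amid what is visible of it).
The state is a dict: "time": time; "q": joint angles; "joint_vel": joint speeds; "tau": joint torques, N m; "ee_pos": TCP position; "tool_rot": TCP orientation; "wrist_force": force on the tool from outside, world axes, zero at the start; "torque": the same for the moment, N m; "grip_width": opening from 0.0 (shut) to 1.0 (fully open).
Only numpy, scipy, OpenCV 4.12 (cv2) and the standard library are available. Lean on these libraries where they do the work, as an engineer would, in place of code of your own. Each camera call takes 0.05 s, during which the arm holds its last target.

## Task

Roll the flanged pulley along the bench on its rim, without it toppling, being picked up or pinched, over the low bar of the gauge stand and up against the stand's rubber pad. Push it squarely against the pad with about 10 N for a second so that the gauge takes its reading (never more than 20 N on the pulley), then leave it standing on its rim, square, in the middle of the stand between bar and pad. Leave the other things on the bench where they are.

Things in the scene. Friction and masses are not known exactly. Their poses are not given: they have to be found in the camera images.
- pulley_center (a point): centre of the loose aluminium belt pulley standing on its rim, 42 mm above the bench. Two flanges 84 mm in diameter, 5 mm thick, outer faces 28 mm apart; dark core 70 mm in diameter between them. y axis = its axle (level while it stands); x and z turn with it as it rolls. At the start x is level and points towards the stand, within about 0.65 rad.
- pulley: the same pulley, same origin and axes. A plain steel axle 20 mm in diameter, fixed in it, sticks out 28 mm on both sides (84 mm end to end): two fingers astride the pulley can push it there from behind, or, one before and one behind the axle, turn it on the spot. 0.4 to 0.85 kg. Pushed and let go it rolls on for a few centimetres; leaned more than 18 degrees it topples.
- stand: fixed gauge stand, 0.33 to 0.52 m from the pulley. Origin on the bench under the middle of its low bar; x level, into the stand, away from where the pulley comes in; y along the bar; z up. The bar is a steel rod 110 mm long, 2.5 mm high and 13 mm wide where it stands out of the bench; rolling over it takes a level push of 1 to 4 N at the axle, and it keeps the pulley from rolling out again.
- stand_place (a point): middle of the pulley's place in the stand, on the bare bench 32 mm past the bar (axes as the stand's). Ahead is the rubber pad: an upright black plate 56 mm wide, from 15 to 65 mm up, square to x, rigid, locked at an unknown setting: face 30 to 54 mm past this point, so the pulley's centre is 12 mm before to 12 mm past it on touching: feel for it.
- stand_post (a point): top of the black knob on the stand's grey post, 155 mm past the bar, 90 mm up; post and base reach from 130 to 180 mm past the bar, the base 140 mm wide, 22 mm high. The pad's rod joins it. Thin side strips 4 mm high lie 62 mm either side of the stand's middle line.
- screwdriver: bystander, leave alone: screwdriver with a black handle lying on the bench; origin at its underside
- wrench: bystander, leave alone: steel wrench lying on the bench; origin at its underside
- cartridge_a: bystander, leave alone: aluminium valve cartridge, 26 mm wide, 58 mm tall, standing; origin at its underside
- cartridge_b: bystander, leave alone: steel valve cartridge, 26 mm wide, 58 mm tall, standing; origin at its underside
- grease_jar: bystander, leave alone: closed jar, 68 mm wide, 70 mm tall; origin at its underside
- cover_plate: bystander, leave alone: aluminium plate 90 x 60 x 10 mm lying flat; origin at its underside
- bearing_race: bystander, leave alone: steel ring 52 mm wide, 14 mm high, lying flat; origin at its underside

How it is judged (in metres and radians):
On the way, in this order (a step that is already met when the one before it is completed fails the run):
1. the pulley has rolled half a turn on its rim towards the stand, on the bench (angle between pulley_center's own z axis and vertical above 2.6 rad and height (world z) of pulley_center below 0.046 m and horizontal distance between pulley_center and stand above 0.1 m).
2. it has rolled a full turn on its rim, on the bench, before it reaches the bar (angle between pulley_center's own z axis and vertical below 0.6 rad and height (world z) of pulley_center below 0.046 m and horizontal distance between pulley_center and stand above 0.02 m).
3. past the bar, it is pushed squarely against the pad with at least 5 N for half a second (x of pulley_center in the frame of stand between 0.01 and 0.05 m and y of pulley_center in the frame of stand between -0.015 and 0.015 m and angle between the y axis of pulley_center and the y axis of stand, either way round below 0.17 rad and height (world z) of pulley_center below 0.046 m and angle between pulley_center's own y axis and vertical between 1.4 and 1.74 rad and x of pulley_center in the frame of stand above 0.018 m and contact force between pulley and stand above 5 N), for 0.5 s.
At the end, for the whole second after the job is handed in: the pulley stands released and at rest on its rim on the bench between bar and pad: centre 10 to 50 mm past the bar, within 15 mm of the stand's middle, axle within 0.17 rad of the bar's direction and leaning less than 0.17 rad (x of pulley_center in the frame of stand between 0.01 and 0.05 m and y of pulley_center in the frame of stand between -0.015 and 0.015 m and angle between the y axis of pulley_center and the y axis of stand, either way round below 0.17 rad and height (world z) of pulley_center below 0.046 m and angle between pulley_center's own y axis and vertical between 1.4 and 1.74 rad and linear speed of pulley below 0.02 m/s and not (contact force between the fingers and pulley above 0.05 N)); the robot touches nothing.
It fails at once if the pulley topples (leans more than 0.45 rad) (angle between pulley_center's own y axis and vertical below 1.12 rad or angle between pulley_center's own y axis and vertical above 2.02 rad).
It fails at once if the pulley is lifted more than 12 mm off the bench (height (world z) of pulley_center above 0.054 m).
It fails at once if the robot pushes or pinches the pulley with more than 22 N (contact force between the fingers and pulley above 22 N).
It fails at once if the pulley is thrown (faster than 0.5 m/s) (linear speed of pulley above 0.5 m/s).
It fails at once if another thing on the bench is moved more than 20 mm (distance of any of screwdriver, wrench, cartridge_a, cartridge_b, grease_jar, cover_plate, bearing_race from where it was at the start of the episode above 0.02 m).
It also fails if it takes over 72 s, if anything falls off the work surface, if the arm or the gripper's body presses on something with over 40 N, if the wrist force passes 120 N, or if a joint passes its speed limit or range.

## Working session

There is one attempt and no reset: what is moved stays moved. The work goes in short steps, Python scripts to look and compute and a tool call to move; the robot and the scene stay as the last step left them, time stands still between calls to the robot, and variables do not carry over. Pictures are saved under pics/ and viewed, and the job is handed in when it is done.

Besides the shell and the picture viewer there is one more tool, called after "Call:" as name(argument=value, ...) on one line, values as JSON. arm_command: Moves the arm, as the interface text tells. Its arguments: {"type":"object","properties":{"travel":{"type":"array"},"turn":{"type":"array"},"hand":{"type":"number"}},"required":["travel","turn"]}

```bash
ls; mkdir -p pics; cat > h.py <<'E'
import numpy as np, cv2
from cell import monitor, eyes, order, spotter, env
def ray(cam,px,z):
    i=eyes.camera_info(cam) if isinstance(cam,str) else cam
    R=np.array(i['R']);t=np.array(i['t'])
    d=R.T@np.array([(px[0]-i['cx'])/i['fx'],(px[1]-i['cy'])/i['fy'],1.])
    c=-R.T@t
    return c+d*(z-c[2])/d[2]
def proj(cam,X):
    i=eyes.camera_info(cam) if isinstance(cam,str) else cam
    p=np.array(i['R'])@np.array(X)+np.array(i['t'])
    return np.array([i['fx']*p[0]/p[2]+i['cx'],i['fy']*p[1]/p[2]+i['cy']])
def save(cam,name):
    im=eyes.snapshot(cam); cv2.imwrite('pics/'+name,cv2.cvtColor(im,cv2.COLOR_RGB2BGR)); return im
E
python3 - <<'E'
from h import *
s=monitor.get_state(); print(s); print(env.tip_reach)
for c in ['scene','top']:
    save(c,c+'0.png'); i=eyes.camera_info(c); print(c,-np.array(i['R']).T@i['t'],i['fx'])
    for n in ['pulley','pulley_center','stand_post','stand_place','stand']:
        print(n,[(r['pixel'],round(r['conf'],2)) for r in spotter.look_for(c,n)[:3]])
E
```

```text
pics
{'time': 0.0, 'q': array([ 6.96502132e+01,  7.51453365e+00,  8.53256661e+01,  6.37426697e-04,
        8.72616781e+01, -4.88984304e+00]), 'joint_vel': array([-0.05029421, -0.07330282, -0.06831372, -0.02965131, -0.14299063,
       -0.05803983]), 'tau': array([-2.43001588e-03, -5.59820223e+01, -4.91764069e+01,  7.67360651e-02,
        3.49992164e-02, -2.25435488e-04]), 'ee_pos': array([0.15970337, 0.57782753, 0.23662803]), 'tool_rot': array([-1.79898547e+02, -9.31841885e-03,  1.64540017e+02]), 'wrist_force': array([ 0.0970743 ,  1.49756463, -0.23181269]), 'torque': array([-0.01022268,  0.05047085, -0.00780509]), 'grip_width': 1.001576411020589}
0.019
scene [1.02074706 0.5476939  0.86736506] 537.936732586616
pulley [([414.1, 323.2], 0.98)]
pulley_center [([414.1, 318.9], 0.77), ([246.8, 171.9], 0.47)]
stand_post []
stand_place [([246.9, 174.5], 0.84)]
stand [([246.6, 170.9], 0.81), ([412.4, 319.3], 0.42)]
top [ 0.49126363 -0.00135054  1.25307168] 485.02367058270767
pulley [([218.3, 242.0], 0.58)]
pulley_center [([220.7, 240.4], 0.94), ([439.3, 239.5], 0.44), ([419.6, 319.4], 0.29)]
stand_post [([439.4, 242.6], 0.76)]
stand_place [([436.0, 241.2], 0.62)]
stand [([439.2, 240.3], 0.69)]
```

View pics/scene0.png

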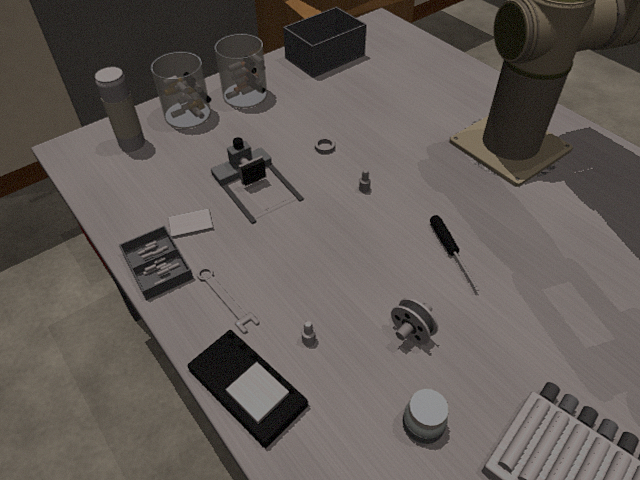

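View pics/top0.png

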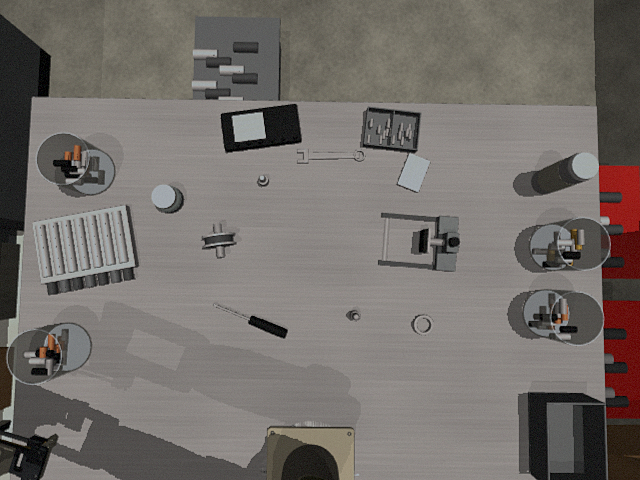

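The top view shows the pulley at about (219,240) and the stand's bar at about (386,239). The stand lies towards −y with nothing in between. Next I'll enlarge both areas to measure them.

```bash
python3 - <<'E'
from h import *
im=cv2.imread('pics/top0.png')
a=cv2.resize(im[210:275,190:250],None,fx=6,fy=6,interpolation=cv2.INTER_CUBIC)
b=cv2.resize(im[205:278,372:470],None,fx=6,fy=6,interpolation=cv2.INTER_CUBIC)
H=max(a.shape[0],b.shape[0])
o=np.zeros((max(a.shape[0],0),a.shape[1],3),np.uint8); 
cv2.imwrite('pics/a.png',a);cv2.imwrite('pics/b.png',b)
im=cv2.imread('pics/scene0.png')
cv2.imwrite('pics/c.png',cv2.resize(im[285:360,370:460],None,fx=6,fy=6,interpolation=cv2.INTER_CUBIC))
i=eyes.camera_info('top'); print(np.array(i['R']),i['cx'],i['cy'])
E
```

```text
[[ 0.01265143 -0.99989275  0.00737787]
 [-0.99726539 -0.01315479 -0.07272346]
 [ 0.07281271 -0.00643763 -0.99732485]] 317.27749480522544 238.21483239529454
```

View pics/a.png

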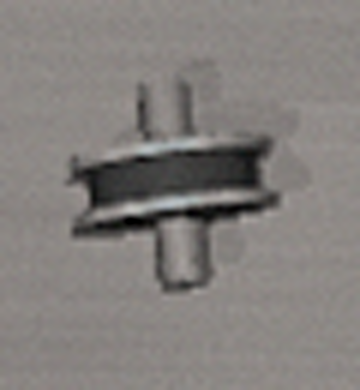

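View pics/b.png

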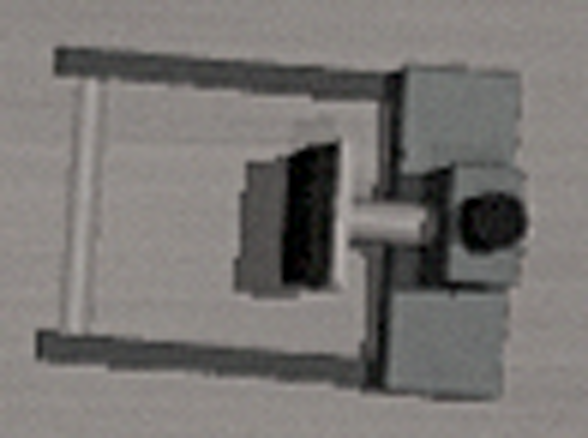

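View pics/c.png

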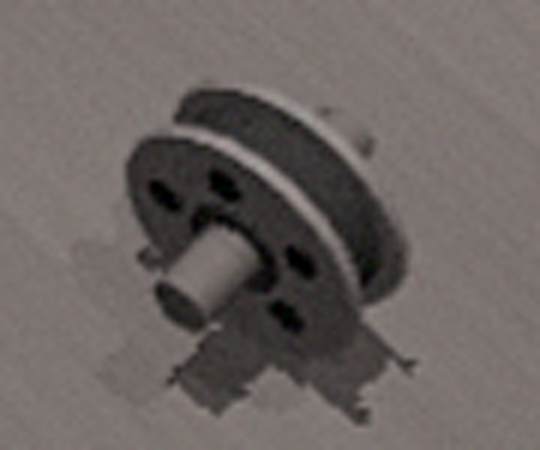

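```bash
python3 - <<'E'
from h import *
P=lambda o,x,y:np.array([o[0]+x/6,o[1]+y/6])
A=(190-.4,210-.4);B=(372-.4,205-.4)
e1=ray('top',P(A,164,84),.05);e2=ray('top',P(A,184,281),.046)
print('axle ends',e1,e2,np.linalg.norm(e1-e2)); c=(e1+e2)/2;print('c',c, np.degrees(np.arctan2(*(e1-e2)[[1,0]])))
for n,x,y,z in [('bar top',89,82,.002),('bar bot',76,332,.002),('strip t',57,60,.004),('strip b',40,345,.004),('knob',497,222,.09),('base tl',405,68,.022),('base tr',522,70,.022),('base br',500,397,.022),('base bl',385,388,.022),('pad t',338,150,.065),('pad b',335,285,.065)]:
    print(n,ray('top',P(B,x,y),z).round(4))
info=eyes.camera_info('scene')
S=lambda x,y:(370-.4+x/6,285-.4+y/6)
print('axle far end scene',ray('scene',S(183,305),.042), 'rim');
for x,y in [(183,305)]: pass
E
```

```text
axle ends [0.61226988 0.24106197 0.05      ] [0.53082262 0.23132944 0.046     ] 0.08212416566954311
c [0.57154625 0.2361957  0.048     ] 6.814241255173517
bar top [ 0.6369 -0.1883  0.002 ]
bar bot [ 0.5287 -0.183   0.002 ]
strip t [ 0.6461 -0.1742  0.004 ]
strip b [ 0.5229 -0.1673  0.004 ]
knob [ 0.5724 -0.3392  0.09  ]
base tl [ 0.6424 -0.3202  0.022 ]
base tr [ 0.6422 -0.3702  0.022 ]
base br [ 0.5029 -0.3597  0.022 ]
base bl [ 0.5061 -0.311   0.022 ]
pad t [ 0.6029 -0.2813  0.065 ]
pad b [ 0.5474 -0.2799  0.065 ]
axle far end scene [0.61345466 0.24381211 0.042     ] rim
```

```bash
cat >> h.py <<'E'
from scipy.spatial.transform import Rotation as Ro
C0=np.array([.583,-.1857]); TH=-3.7
def rot(yaw): return Ro.from_euler('xyz',[180,0,yaw],degrees=True)
def plan(cmd,wps):
    "cmd=(x,y,z,yaw) commanded; wps list"
    R0=rot(cmd[3])
    tr=[];tu=[]
    for w in wps:
        tr.append((R0.inv().apply(np.array(w[:3])-cmd[:3])*100).round(2).tolist())
        tu.append((R0.inv()*rot(w[3])).as_rotvec(degrees=True).round(1).tolist())
    print('travel',tr,'turn',tu)
E
python3 - <<'E'
from h import *
a=np.array([.16,.578,.238,164.54]); b=np.array([.566,.284,.20,96.8])
plan(a,[a+(b-a)*k for k in (.14,.28,.42,.56,.70)]); 
a2=a+(b-a)*.7
plan(a2,[a2+(b-a2)*k for k in (.33,.67,1,1)])
E
```

```text
travel [[-6.58, -2.45, 0.53], [-13.15, -4.9, 1.06], [-19.73, -7.36, 1.6], [-26.3, -9.81, 2.13], [-32.88, -12.26, 2.66]] turn [[0.0, -0.0, 9.5], [-0.0, -0.0, 19.0], [0.0, -0.0, 28.5], [-0.0, -0.0, 37.9], [0.0, -0.0, 47.4]]
travel [[-4.42, 2.25, 0.38], [-8.98, 4.57, 0.76], [-13.4, 6.82, 1.14], [-13.4, 6.82, 1.14]] turn [[-0.0, -0.0, 6.7], [0.0, -0.0, 13.6], [0.0, -0.0, 20.3], [0.0, -0.0, 20.3]]
```

Call:
arm_command(travel=[[-5.5,-2.05,0.5],[-11,-4.1,1],[-17,-6.34,1.4],[-23,-8.58,1.9],[-29,-10.8,2.4]], turn=[[0,0,9.5],[0,0,19],[0,0,28.5],[0,0,38],[0,0,47.4]], hand=0.55)

```text
time: 1.23
ee_pos: [0.408, 0.3986, 0.2142]
tool_rot: [180.0, -0.0, 116.8]
wrist_force: [-0.3, 0.9, -0.3]
grip_width: 0.559
```

```bash
python3 - <<'E'
from h import *
a=np.array([.16,.578,.238]); R=rot(164.54)
p=a+R.apply([-.29,-.108,.024]); c=np.array([*p,117.14]); print(c, monitor.get_state()['ee_pos'],monitor.get_state()['tool_rot'])
b=np.array([.566,.284,.20,96.8]);
plan(c,[c+(b-c)*k for k in (.25,.5,.75,1,1)])
E
```

```text
[  0.41071779   0.39660377   0.214      117.14      ] [0.40796189 0.39861632 0.21422413] [ 1.79956885e+02 -1.59496781e-02  1.16843694e+02]
travel [[-4.28, 2.17, 0.35], [-8.55, 4.34, 0.7], [-12.83, 6.51, 1.05], [-17.1, 8.68, 1.4], [-17.1, 8.68, 1.4]] turn [[0.0, -0.0, 5.1], [0.0, -0.0, 10.2], [0.0, -0.0, 15.3], [0.0, -0.0, 20.3], [0.0, -0.0, 20.3]]
```

Call:
arm_command(travel=[[-4.3,2.2,0.35],[-8.6,4.3,0.7],[-12.8,6.5,1.0],[-17.1,8.7,1.4],[-17.1,8.7,1.4]], turn=[[0,0,5.1],[0,0,10.2],[0,0,15.3],[0,0,20.3],[0,0,20.3]])

```text
time: 1.85
ee_pos: [0.564, 0.2848, 0.1993]
tool_rot: [-180.0, 0.0, 96.6]
wrist_force: [-1.6, 1.3, -0.0]
grip_width: 0.551
```

```bash
python3 - <<'E'
from h import *
s=monitor.get_state();print(s['ee_pos'],s['tool_rot'],s['wrist_force'])
save('wrist','w1.png'); i=eyes.camera_info('wrist'); print(-np.array(i['R']).T@i['t'], np.array(i['R']).round(2))
r=spotter.look_for('wrist','pulley_center');print(r)
E
```

```text
[0.56401214 0.28476221 0.1993132 ] [-1.79981750e+02  4.99370409e-02  9.65643454e+01] [-1.5984772   1.26950892 -0.02708646]
[0.55440802 0.36666199 0.34762088] [[ 0.99  0.12 -0.  ]
 [ 0.11 -0.95  0.29]
 [ 0.03 -0.29 -0.96]]
[{'pixel': [326.0, 283.0], 'conf': 0.68}]
```

View pics/w1.png

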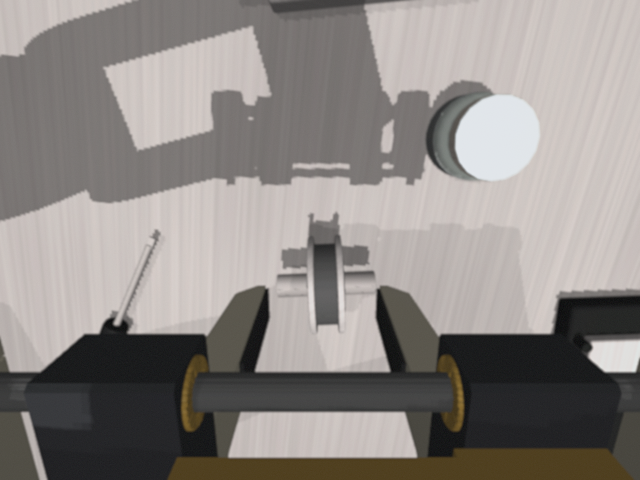

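The wrist view shows the pulley at (325,284), with its axle ends at about (277,286) and (375,283). The axle is close to parallel with the jaws. I'll enlarge this.

```bash
python3 - <<'E'
from h import *
im=cv2.imread('pics/w1.png')
cv2.imwrite('pics/w1z.png',cv2.resize(im[225:340,260:395],None,fx=5,fy=5,interpolation=cv2.INTER_CUBIC))
E
```

```text
(no output)
```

View pics/w1z.png

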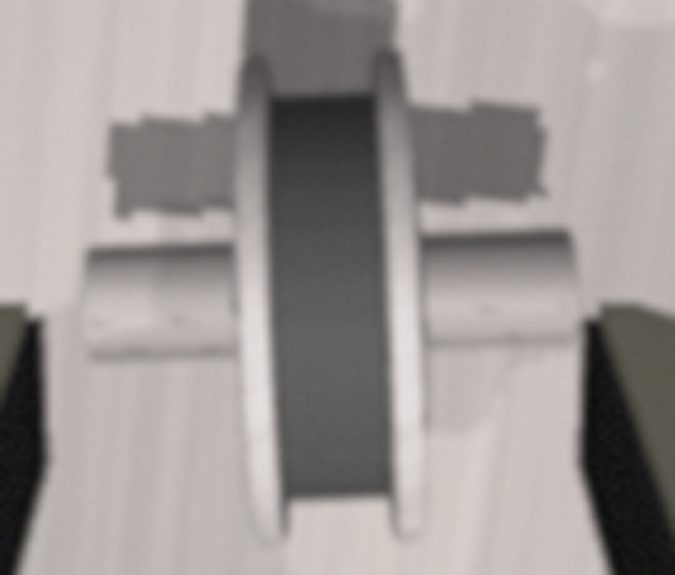

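```bash
python3 - <<'E'
from h import *
Z=lambda x,y:(260-.4+x/5,225-.4+y/5)
L=ray('wrist',Z(88,304),.042);R=ray('wrist',Z(574,288),.042);print(L,R,np.linalg.norm(L-R),(L+R)/2,np.degrees(np.arctan2(R[1]-L[1],R[0]-L[0])))
c=(L+R)/2
for th in (5,6.8,8.5):
  y=np.array([np.cos(np.radians(th)),np.sin(np.radians(th)),0])
  print(th,[proj('top',np.array([c[0],c[1],.042])+s*.042*y).round(1) for s in(1,-1)])
E
```

```text
[0.53008536 0.2316336  0.042     ] [0.61386159 0.24467206 0.042     ] 0.08478477504741783 [0.57197347 0.23815283 0.042     ] 8.84622509749818
5 [array([217.3, 223.3]), array([219.3, 256.8])]
6.8 [array([216.8, 223.4]), array([219.8, 256.7])]
8.5 [array([216.3, 223.4]), array([220.3, 256.6])]
```

```bash
cat >> h.py <<'E'
def wp(c,back,yaw,z=.042,lat=0):
    a=np.radians(yaw); return np.array([c[0]+back*np.cos(a)+lat*np.sin(a),c[1]+back*np.sin(a)-lat*np.cos(a),z,yaw])
E
python3 - <<'E'
from h import *
a=np.array([.566,.284,.2,96.8]); b=wp((.572,.2375),.045,98)
plan(a,[a+(b-a)*k for k in (.25,.5,.75,1,1)]);
E
```

```text
travel [[-0.05, -0.01, 3.95], [-0.09, -0.02, 7.9], [-0.14, -0.04, 11.85], [-0.19, -0.05, 15.8], [-0.19, -0.05, 15.8]] turn [[0.0, 0.0, -0.3], [-0.0, 0.0, -0.6], [-0.0, 0.0, -0.9], [-0.0, 0.0, -1.2], [-0.0, 0.0, -1.2]]
```

Call:
arm_command(travel=[[0,0,3.9],[0,0,7.9],[-0.1,0,11.9],[-0.2,0,15.8],[-0.2,0,15.8]], turn=[[0,0,-0.3],[0,0,-0.6],[0,0,-0.9],[0,0,-1.2],[0,0,-1.2]])

```text
time: 2.58
ee_pos: [0.5582, 0.2853, 0.0384]
tool_rot: [-179.6, 0.1, 98.2]
wrist_force: [-0.6, -0.0, -0.1]
grip_width: 0.552
```

```bash
python3 - <<'E'
from h import *
s=monitor.get_state();print(s['ee_pos'],s['tool_rot'],s['wrist_force'])
save('wrist','w2.png')
print(spotter.look_for('wrist','pulley_center'))
E
```

```text
[0.55819763 0.2852704  0.03840953] [-1.79582939e+02  9.30917945e-02  9.81607097e+01] [-0.60954669 -0.03822496 -0.14545731]
[{'pixel': [330.6, 426.3], 'conf': 0.84}]
```

View pics/w2.png

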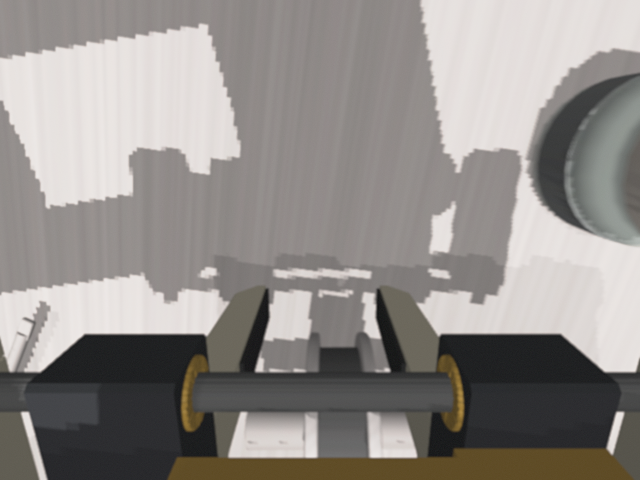

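Call:
arm_command(travel=[[0,0,0],[0,0,0]], turn=[[0,0,0],[0,0,0]])

```text
time: 2.92
ee_pos: [0.5635, 0.2861, 0.0443]
tool_rot: [179.8, -0.0, 98.1]
wrist_force: [-0.2, -0.5, -0.5]
grip_width: 0.55
```

```bash
cat >> h.py <<'E'
from scipy.interpolate import CubicHermiteSpline as CH
def mkpath(p0,h0,u_end_y=-.1857,x_end=.583):
    L=p0[1]-u_end_y
    f=CH([0,L],[p0[0],x_end],[np.tan(np.radians(h0)),-np.tan(np.radians(3.7))])
    def g(u):
        if u<0: return wp((p0[0]-0*u,p0[1]),0,90+h0)*0+np.array([p0[0]+u*np.tan(np.radians(h0)),p0[1]-u,.042,90+h0])
        if u>L: return np.array([x_end-(u-L)*np.tan(np.radians(3.7)),p0[1]-u,.042,86.3])
        return np.array([f(u),p0[1]-u,.042,90+np.degrees(np.arctan(f(u,1)))])
    return g
def tool(g,u,back=.0165,z=.042):
    p=g(u); return wp(p[:2],back,p[3],z)
E
python3 - <<'E'
from h import *
g=mkpath((.572,.2375),8)
for u in (0,.1,.2,.3,.4,.42,.45): print(g(u).round(4))
cmd=np.array([.5657,.2821,.042,98])
us=[-.027,-.024,-.020,-.016,-.012]
plan(cmd,[tool(g,u) for u in us]); c=tool(g,us[-1]); 
us=[-.009,-.006,-.003,0,.003]
plan(c,[tool(g,u) for u in us])
E
```

```text
[5.720e-01 2.375e-01 4.200e-02 9.800e+01]
[5.82900e-01 1.37500e-01 4.20000e-02 9.45237e+01]
[5.88100e-01 3.75000e-02 4.20000e-02 9.14721e+01]
[ 5.88300e-01 -6.25000e-02  4.20000e-02  8.88704e+01]
[ 5.84400e-01 -1.62500e-01  4.20000e-02  8.67302e+01]
[ 5.83200e-01 -1.82500e-01  4.20000e-02  8.63579e+01]
[ 5.813e-01 -2.125e-01  4.200e-02  8.630e+01]
travel [[-0.13, 0.0, 0.0], [-0.43, 0.0, 0.0], [-0.83, 0.0, 0.0], [-1.24, 0.0, 0.0], [-1.64, 0.0, 0.0]] turn [[0.0, 0.0, 0.0], [0.0, 0.0, 0.0], [0.0, 0.0, 0.0], [0.0, 0.0, 0.0], [0.0, 0.0, 0.0]]
travel [[-0.3, -0.0, -0.0], [-0.61, 0.0, 0.0], [-0.91, 0.0, 0.0], [-1.21, 0.0, 0.0], [-1.51, 0.0, 0.0]] turn [[0.0, 0.0, 0.0], [0.0, 0.0, 0.0], [0.0, 0.0, 0.0], [0.0, 0.0, 0.0], [0.0, -0.0, 0.1]]
```

Call:
arm_command(travel=[[-0.2,0,0],[-0.5,0,0],[-0.9,0,0],[-1.3,0,0],[-1.6,0,0]], turn=[[0,0,0],[0,0,0],[0,0,0],[0,0,0],[0,0,0]])

```text
time: 3.55
ee_pos: [0.5645, 0.2691, 0.0419]
tool_rot: [-180.0, 0.0, 98.0]
wrist_force: [0.5, 0.7, -0.1]
grip_width: 0.551
```

Call:
arm_command(travel=[[-0.3,0,0],[-0.5,0,0],[-0.8,0,0],[-1.1,0,0],[-1.4,0,0]], turn=[[0,0,0],[0,0,0],[0,0,0],[0,0,0],[0,0,0]])

```text
time: 4.18
ee_pos: [0.5664, 0.2555, 0.042]
tool_rot: [180.0, -0.0, 98.0]
wrist_force: [-0.0, 0.0, -0.2]
grip_width: 0.549
```

```bash
python3 - <<'E'
from h import *
s=monitor.get_state();print(s['ee_pos'],s['tool_rot'],s['wrist_force'])
cmd=wp((.5657,.2821),-.030,98); print(cmd)
save('top','t3.png');print(spotter.look_for('top','pulley')[:2])
im=cv2.imread('pics/t3.png')
cv2.imwrite('pics/t3z.png',cv2.resize(im[190:290,180:280],None,fx=6,fy=6,interpolation=cv2.INTER_CUBIC))
E
```

```text
[0.56640758 0.25554287 0.04203257] [ 1.79998499e+02 -1.06815804e-03  9.80443972e+01] [-0.02742034  0.03859786 -0.17115182]
[5.69875193e-01 2.52391958e-01 4.20000000e-02 9.80000000e+01]
[{'pixel': [224.2, 241.5], 'conf': 0.6}]
```

View pics/t3z.png

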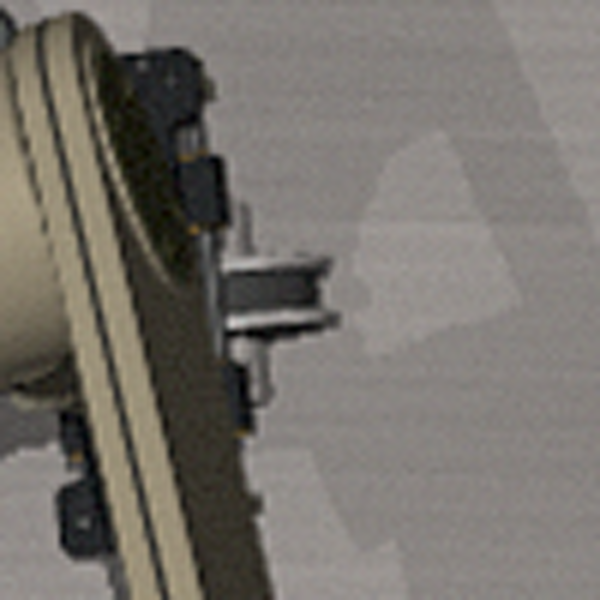

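```bash
cat > rows.py <<'E'
import sys
from h import *
# usage: rows.py u0 u1 u2 ... (mm): command now at u0 ; path
g=mkpath((.572,.2375),8)
u=[float(a)/1000 for a in sys.argv[1:]]
plan(tool(g,u[0]),[tool(g,k) for k in u[1:]])
E
python3 - <<'E'
from h import *
g=mkpath((.572,.2375),8)
cmd=np.array([.56988,.25239,.042,98]); print(tool(g,.0015))
plan(cmd,[tool(g,u) for u in (.0035,.006,.009,.013,.018)])
E
python3 rows.py 18 23 28 33 38 43;python3 rows.py 43 48 53 58 63 68
```

```text
[5.69929433e-01 2.52341624e-01 4.20000000e-02 9.79449044e+01]
travel [[-0.21, 0.01, 0.0], [-0.46, 0.01, 0.0], [-0.76, 0.01, 0.0], [-1.17, 0.01, 0.0], [-1.67, 0.01, 0.0]] turn [[0.0, -0.0, 0.1], [-0.0, -0.0, 0.2], [0.0, -0.0, 0.3], [-0.0, -0.0, 0.5], [0.0, -0.0, 0.7]]
travel [[-0.5, 0.0, 0.0], [-1.01, 0.01, 0.0], [-1.51, 0.01, 0.0], [-2.02, 0.01, 0.0], [-2.52, 0.01, 0.0]] turn [[0.0, -0.0, 0.2], [0.0, -0.0, 0.4], [0.0, -0.0, 0.5], [-0.0, -0.0, 0.7], [-0.0, -0.0, 0.9]]
travel [[-0.5, 0.0, 0.0], [-1.01, 0.01, 0.0], [-1.51, 0.01, 0.0], [-2.01, 0.01, 0.0], [-2.51, 0.01, 0.0]] turn [[0.0, -0.0, 0.2], [0.0, -0.0, 0.3], [0.0, -0.0, 0.5], [0.0, -0.0, 0.7], [0.0, -0.0, 0.9]]
```

Call:
arm_command(travel=[[-0.2,0,0],[-0.45,0,0],[-0.75,0,0],[-1.15,0,0],[-1.65,0,0]], turn=[[0,0,0.1],[0,0,0.2],[0,0,0.3],[0,0,0.5],[0,0,0.7]])

```text
time: 4.9
ee_pos: [0.5687, 0.2391, 0.042]
tool_rot: [-180.0, 0.0, 97.3]
wrist_force: [0.1, 0.7, -0.5]
grip_width: 0.55
```

Call:
arm_command(travel=[[-0.5,0,0],[-1.0,0,0],[-1.5,0,0],[-2.0,0,0],[-2.5,0,0]], turn=[[0,0,0.2],[0,0,0.4],[0,0,0.5],[0,0,0.7],[0,0,0.9]])

```text
time: 5.52
ee_pos: [0.5719, 0.2142, 0.042]
tool_rot: [-180.0, 0.0, 96.4]
wrist_force: [-0.3, 0.3, 0.1]
grip_width: 0.546
```

```bash
python3 - <<'E'
from h import *
s=monitor.get_state();print(s['ee_pos'],s['tool_rot'],s['wrist_force'])
g=mkpath((.572,.2375),8); print(tool(g,.043))
save('top','t4.png');save('wrist','w4.png');print(spotter.look_for('top','pulley')[:2])
im=cv2.imread('pics/t4.png')
cv2.imwrite('pics/t4z.png',cv2.resize(im[190:290,180:280],None,fx=6,fy=6,interpolation=cv2.INTER_CUBIC))
E
```

```text
[0.57192615 0.21421351 0.04201968] [-1.79999369e+02  1.52520186e-03  9.64263775e+01] [-0.31865777  0.29523229  0.13358621]
[5.75593905e-01 2.10895382e-01 4.20000000e-02 9.64554693e+01]
[{'pixel': [267.9, 326.8], 'conf': 0.72}, {'pixel': [243.9, 238.8], 'conf': 0.63}]
```

View pics/t4z.png

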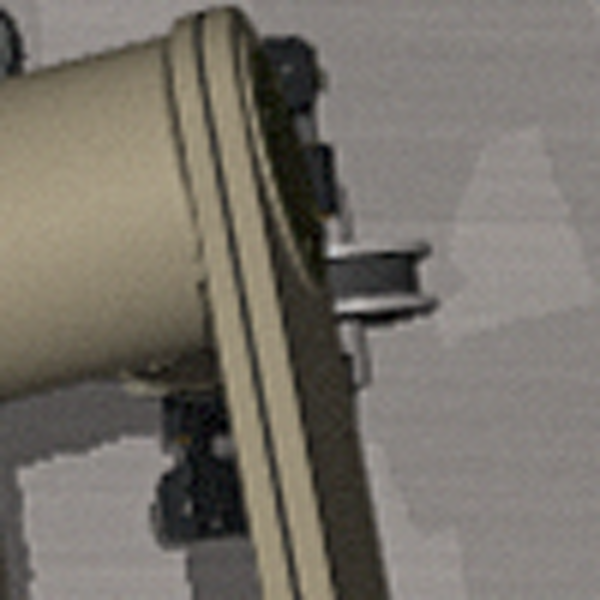

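View pics/w4.png

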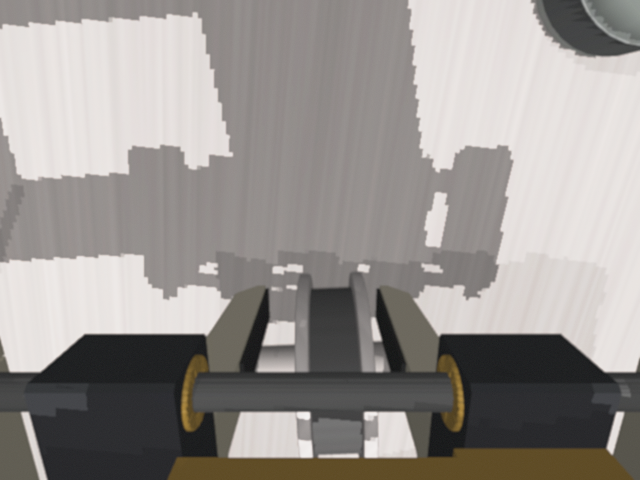

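Call:
arm_command(travel=[[-0.5,0.1,0],[-1.0,0.2,0],[-1.5,0.3,0],[-2.0,0.3,0],[-2.5,0.3,0]], turn=[[0,0,0.2],[0,0,0.3],[0,0,0.5],[0,0,0.7],[0,0,0.9]])

```text
time: 6.3
ee_pos: [0.5777, 0.1897, 0.042]
tool_rot: [-180.0, 0.0, 95.5]
wrist_force: [-0.7, 0.0, 0.1]
grip_width: 0.554
```

Call:
arm_command(travel=[[-0.5,0,0],[-1.0,0,0],[-1.5,0,0],[-2.0,0,0],[-2.5,0,0]], turn=[[0,0,0.2],[0,0,0.3],[0,0,0.5],[0,0,0.7],[0,0,0.9]])

```text
time: 6.92
ee_pos: [0.5801, 0.1649, 0.042]
tool_rot: [-180.0, 0.0, 94.6]
wrist_force: [0.3, -0.5, -0.1]
grip_width: 0.551
```

```bash
cat > look.py <<'E'
import sys
from h import *
k=sys.argv[1]; U=float(sys.argv[2])/1000
s=monitor.get_state();print(s['ee_pos'].round(4),s['tool_rot'].round(2),s['wrist_force'].round(2),s['time'])
g=mkpath((.572,.2375),8); print('cmd',tool(g,U),'path',g(U))
e=s['ee_pos'];yaw=s['tool_rot'][2];c=wp(e[:2],-.0175,yaw)
im=cv2.cvtColor(eyes.snapshot('top'),cv2.COLOR_RGB2BGR)
px=proj('top',[c[0],c[1],.042]).astype(int)
x0,y0=px[0]-35,px[1]-50
z=cv2.resize(im[y0:y0+100,x0:x0+100],None,fx=6,fy=6,interpolation=cv2.INTER_CUBIC)
# overlay model: flanges outlines for expected pose (tool contact), thin
a=np.radians(yaw-90); ax=np.array([np.cos(a),np.sin(a),0]); fw=np.array([np.sin(a),-np.cos(a),0])
C=np.array([c[0],c[1],.042])
def pt(X): return tuple(((proj('top',X)-[x0,y0]+.4)*6).astype(int).tolist())
for off,col in ((.014,(0,0,255)),(-.014,(0,255,0))):
    for t in np.linspace(0,2*np.pi,90): cv2.circle(z,pt(C+off*ax+.042*(np.cos(t)*fw+np.array([0,0,np.sin(t)]))),1,col,-1)
for sg in (1,-1):
    for t in np.linspace(0,2*np.pi,20): cv2.circle(z,pt(C+sg*.042*ax+.01*(np.cos(t)*fw+np.array([0,0,np.sin(t)]))),1,(255,0,0),-1)
cv2.imwrite(f'pics/{k}.png',z)
E
python3 look.py t5 93
```

```text
[0.5801 0.1649 0.042 ] [-180.      0.     94.63] [ 0.3  -0.45 -0.14] 6.925
cmd [5.80980946e-01 1.60943244e-01 4.20000000e-02 9.47536309e+01] path [5.82348324e-01 1.44500000e-01 4.20000000e-02 9.47536309e+01]
```

View pics/t5.png

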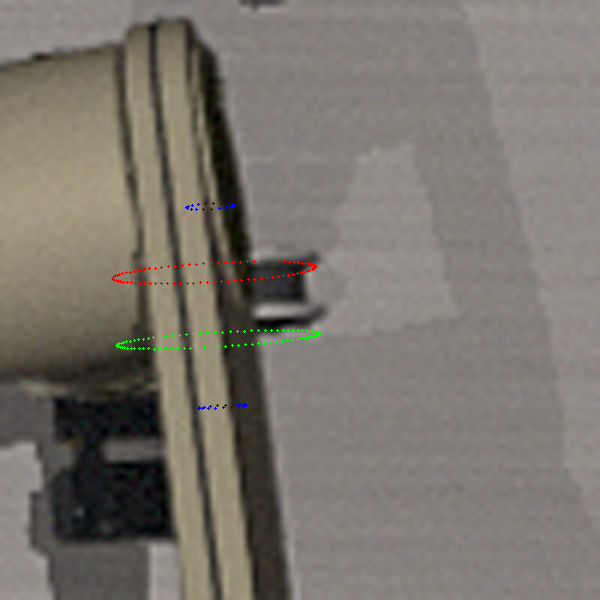

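```bash
python3 - <<'E'
from h import *
im=save('wrist','w5.png')
im=cv2.imread('pics/w5.png')
cv2.imwrite('pics/w5z.png',cv2.resize(im[250:480,225:425],None,fx=3,fy=3,interpolation=cv2.INTER_CUBIC)[:600])
s=monitor.get_state();e=s['ee_pos'];yaw=s['tool_rot'][2]
for lat in (0,.005,.01):
  c=wp(e[:2],-.0175,yaw,lat=lat);a=np.radians(yaw-90)
  ax=np.array([np.cos(a),np.sin(a),0])
  C=np.array([c[0],c[1],.084])
  print(lat,[proj('wrist',C+o*ax) for o in(-.014,.014)])
  C[2]=.042; 
  print(lat,[proj('wrist',C+o*ax) for o in(-.042,.042)])
for o in (-.0256,.0256):
  w=wp(e[:2],0,yaw,lat=o); print('tip inner',proj('wrist',[w[0],w[1],.023]),proj('wrist',[w[0],w[1],.042]))
E
```

```text
0 [array([278.2154613 , 426.85896822]), array([359.82884206, 426.80925339])]
0 [array([226.18002967, 356.12551804]), array([413.23319065, 356.02645329])]
0.005 [array([292.79037765, 426.85008991]), array([374.40108428, 426.8003767 ])]
0.005 [array([237.3163485 , 356.11962016]), array([424.36482705, 356.02055789])]
0.01 [array([307.36481643, 426.84121188]), array([388.97284906, 426.7915003 ])]
0.01 [array([248.45238853, 356.11372243]), array([435.49618482, 356.01466264])]
tip inner [266.92618948 301.92202658] [260.86961263 321.16943635]
tip inner [372.79045093 301.8724078 ] [378.38417216 321.11181491]
```

View pics/w5z.png

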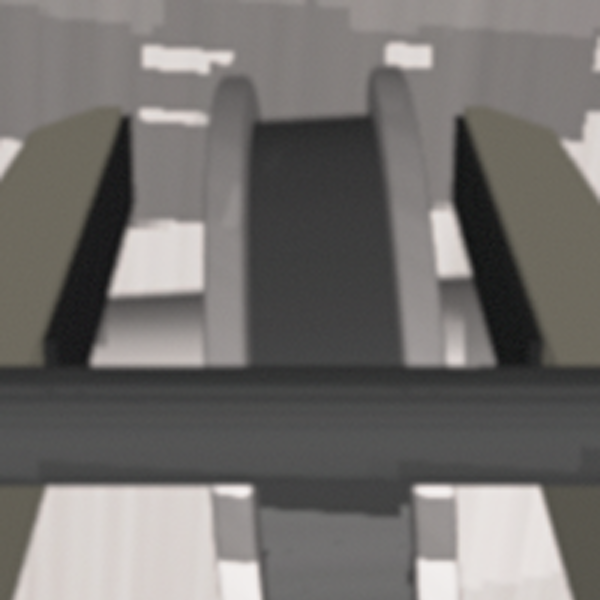

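The overlay (front flange about 2.3 px above the model) and the wrist view (flange mid about 337 versus finger mid about 323) agree. The pulley is about 5.5 mm to +x of the tool centre, and its axle is still turned about 2–3° more than the tool. Light pushing therefore doesn't steer it. I'll slow down, let it stop, and turn it on the spot.

Call:
arm_command(travel=[[-0.4,0,0],[-0.7,0,0],[-0.9,0,0],[-1.0,0,0],[-1.0,0,0]], turn=[[0,0,0],[0,0,0],[0,0,0],[0,0,0],[0,0,0]])

```text
time: 7.65
ee_pos: [0.5809, 0.1552, 0.042]
tool_rot: [-180.0, -0.0, 94.6]
wrist_force: [-0.8, -0.3, -0.1]
grip_width: 0.55
```

Call:
arm_command(travel=[[0.5,0,0],[1.0,0,0],[1.0,0,-2],[1,0,-7],[1,0,-12]], turn=[[0,0,0],[0,0,0],[0,0,0],[0,0,0],[0,0,0]], hand=0.75)

```text
time: 8.28
ee_pos: [0.5799, 0.1652, 0.1646]
tool_rot: [180.0, 0.0, 94.7]
wrist_force: [0.8, 0.1, 0.6]
grip_width: 0.75
```

Call:
arm_command(travel=[[2.5,0,0],[2.5,0,0],[2.5,0,0]], turn=[[0,0,0],[0,0,0],[0,0,0]])

```text
time: 8.65
ee_pos: [0.5778, 0.1898, 0.1622]
tool_rot: [-180.0, 0.0, 94.7]
wrist_force: [-0.7, -0.4, -0.7]
grip_width: 0.749
```

```bash
python3 - <<'E'
from h import *
s=monitor.get_state();print(s['ee_pos'],s['tool_rot'],s['wrist_force'])
im=save('wrist','w6.png');print(spotter.look_for('wrist','pulley'))
im=save('wrist','w7.png');print(spotter.look_for('wrist','pulley'))
im=save('top','t7.png')
im=cv2.imread('pics/t7.png')
cv2.imwrite('pics/t7z.png',cv2.resize(im[190:290,220:320],None,fx=6,fy=6,interpolation=cv2.INTER_CUBIC))
E
```

```text
[0.57781234 0.18976593 0.16217535] [-1.79977382e+02  2.76957845e-02  9.46716379e+01] [-0.69195185 -0.37302809 -0.6527227 ]
[{'pixel': [329.5, 310.7], 'conf': 0.66}]
[{'pixel': [328.8, 312.0], 'conf': 0.63}]
```

View pics/w7.png

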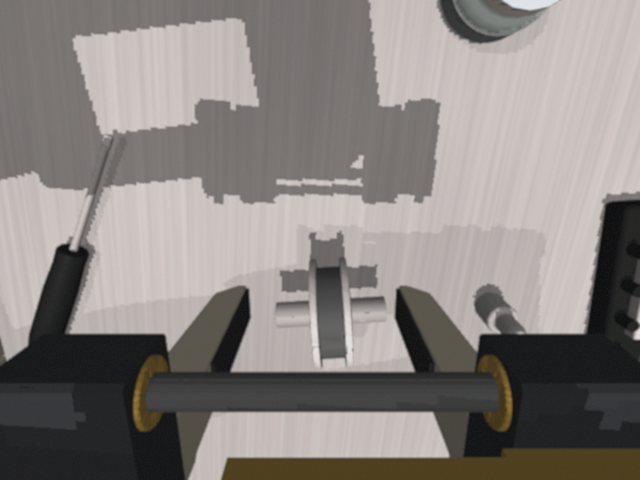

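View pics/t7z.png

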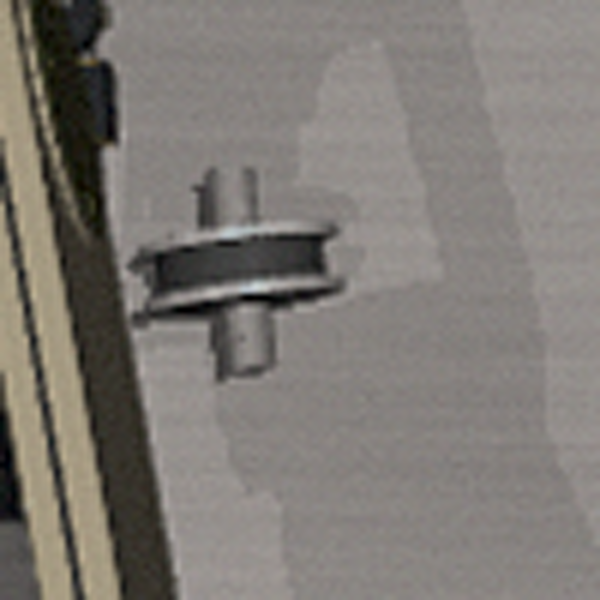

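```bash
python3 - <<'E'
from h import *
im=cv2.imread('pics/w7.png')
cv2.imwrite('pics/w7z.png',cv2.resize(im[255:375,265:400],None,fx=5,fy=5,interpolation=cv2.INTER_CUBIC))
E
```

```text
(no output)
```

View pics/w7z.png

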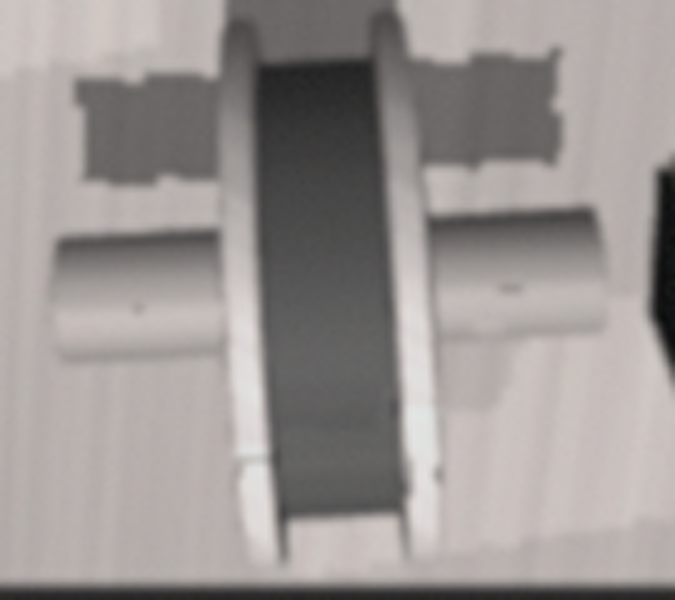

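```bash
python3 - <<'E'
from h import *
Z=lambda x,y:(265-.4+x/5,255-.4+y/5)
L=ray('wrist',Z(57,299),.042);R=ray('wrist',Z(603,269),.042);print(L,R,np.linalg.norm(L-R),(L+R)/2,np.degrees(np.arctan2(R[1]-L[1],R[0]-L[0])))
T=lambda x,y:(220-.4+x/6,190-.4+y/6)
e1=ray('top',T(232,172),.047);e2=ray('top',T(245,374),.047);print(e1,e2,np.linalg.norm(e1-e2),(e1+e2)/2,np.degrees(np.arctan2(*(e1-e2)[[1,0]])))
a=wp((.57988,.16449),.0,94.7); print(monitor.get_state()['ee_pos'])
E
```

```text
[0.54763967 0.12749418 0.042     ] [0.63217286 0.13950681 0.042     ] 0.08538244758774761 [0.58990626 0.13350049 0.042     ] 8.08789264596882
[0.62734138 0.13892868 0.047     ] [0.54326042 0.13173858 0.047     ] 0.08438782838624116 [0.5853009  0.13533363 0.047     ] 4.887701366264281
[0.57783408 0.18954843 0.16153513]
```

```bash
python3 - <<'E'
from h import *
a=np.array([.5778,.1895,.1615,94.7]); b=np.array([.588,.134,.11,135])
plan(a,[a+(b-a)*k for k in (.25,.5,.75,1,1)])
E
```

```text
travel [[-1.4, 0.14, 1.29], [-2.81, 0.28, 2.57], [-4.21, 0.42, 3.86], [-5.61, 0.56, 5.15], [-5.61, 0.56, 5.15]] turn [[-0.0, 0.0, -10.1], [0.0, 0.0, -20.2], [0.0, 0.0, -30.2], [0.0, 0.0, -40.3], [0.0, 0.0, -40.3]]
```

Call:
arm_command(travel=[[-1.4,0.1,1.3],[-2.8,0.3,2.6],[-4.2,0.4,3.9],[-5.6,0.6,5.1],[-5.6,0.6,5.1]], turn=[[0,0,-10],[0,0,-20],[0,0,-30],[0,0,-40.3],[0,0,-40.3]])

```text
time: 9.52
ee_pos: [0.5877, 0.1336, 0.1096]
tool_rot: [-179.9, -0.1, 134.8]
wrist_force: [-0.1, 0.3, 0.7]
grip_width: 0.75
```

Call:
arm_command(travel=[[0,0,0],[0,0,0]], turn=[[0,0,0],[0,0,0]])

```text
time: 9.78
ee_pos: [0.5889, 0.1354, 0.1118]
tool_rot: [179.9, 0.0, 134.8]
wrist_force: [0.3, -0.3, -0.3]
grip_width: 0.752
```

```bash
python3 - <<'E'
from h import *
s=monitor.get_state();print(s['ee_pos'],s['tool_rot'],s['wrist_force'],s['grip_width'])
im=save('wrist','w8.png');print(spotter.look_for('wrist','pulley'))
e=s['ee_pos'];yaw=s['tool_rot'][2]
im=cv2.imread('pics/w8.png')
# draw predicted pulley model
for (cx,cy,th,col) in [(.588,.134,7,(0,0,255))]:
  a=np.radians(th);ax=np.array([np.cos(a),np.sin(a),0]);fw=np.array([np.sin(a),-np.cos(a),0]);C=np.array([cx,cy,.042])
  for o,r in((.014,.042),(-.014,.042),(.042,.01),(-.042,.01)):
    for t in np.linspace(0,2*np.pi,60):
      p=proj('wrist',C+o*ax+r*(np.cos(t)*fw+np.array([0,0,np.sin(t)])));cv2.circle(im,tuple(p.astype(int).tolist()),1,col,-1)
cv2.imwrite('pics/w8o.png',im)
E
```

```text
[0.58894377 0.13537235 0.1118413 ] [1.79941756e+02 3.35842610e-02 1.34828980e+02] [ 0.29919821 -0.31019398 -0.25352346] 0.7516139761372708
[{'pixel': [320.8, 268.1], 'conf': 0.97}]
```

View pics/w8o.png

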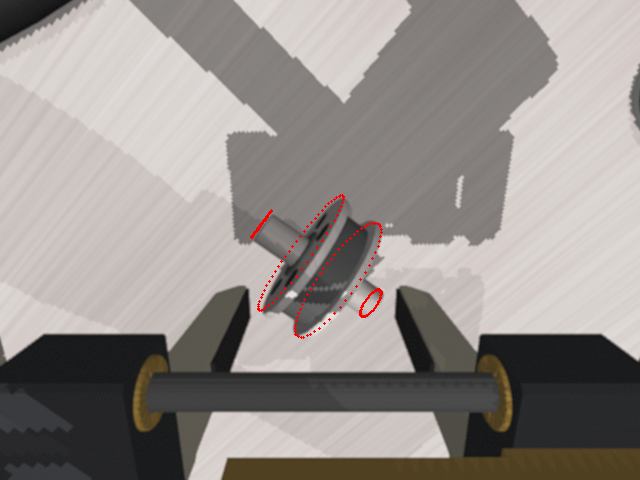

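The model overlay at centre (0.588, 0.134) with the axle at 7° matches the wrist picture: flanges at about (300,255) and (340,280), axle end at (370,302). I'll descend with one finger behind the +x stub and the other in front of the −x stub.

Call:
arm_command(travel=[[0,0.05,1.5],[0,0.1,3],[0,0.1,4.5],[0,0.1,6],[0,0.1,6.9]], turn=[[0,0,0],[0,0,0],[0,0,0],[0,0,0],[0,0,0]])

```text
time: 10.5
ee_pos: [0.5885, 0.1353, 0.0403]
tool_rot: [-179.9, -0.1, 134.9]
wrist_force: [-0.0, -0.6, 0.3]
grip_width: 0.75
```

Call:
arm_command(travel=[[0,0,0],[0,0,0]], turn=[[0,0,1],[0,0,2]])

```text
time: 10.75
ee_pos: [0.5897, 0.1355, 0.0426]
tool_rot: [180.0, 0.0, 132.9]
wrist_force: [0.1, 0.1, 0.5]
grip_width: 0.749
```

```bash
cat > ov.py <<'E'
import sys
from h import *
k,cam,cx,cy,th=sys.argv[1],sys.argv[2],*[float(v) for v in sys.argv[3:6]]
s=monitor.get_state();print(s['ee_pos'].round(4),s['tool_rot'].round(2),s['wrist_force'].round(2),round(s['grip_width'],3),s['time'])
cv2.imwrite(f'pics/{k}.png',cv2.cvtColor(eyes.snapshot(cam),cv2.COLOR_RGB2BGR))
im=cv2.imread(f'pics/{k}.png')
a=np.radians(th);ax=np.array([np.cos(a),np.sin(a),0]);fw=np.array([np.sin(a),-np.cos(a),0]);C=np.array([cx,cy,.042])
m=proj(cam,C); F=4 if cam=='top' else 2
w,h=(75,60) if cam=='top' else (170,140)
x0=int(np.clip(m[0]-w,0,640-2*w));y0=int(np.clip(m[1]-h,0,480-2*h))
im=cv2.resize(im[y0:y0+2*h,x0:x0+2*w],None,fx=F,fy=F,interpolation=cv2.INTER_CUBIC)
for o,r in((.014,.042),(-.014,.042),(.042,.01),(-.042,.01)):
    for t in np.linspace(0,2*np.pi,60):
      p=(proj(cam,C+o*ax+r*(np.cos(t)*fw+np.array([0,0,np.sin(t)])))-[x0,y0]+.5)*F
      cv2.circle(im,tuple(p.astype(int).tolist()),1,(0,0,255),-1)
cv2.imwrite(f'pics/{k}o.png',im)
E
python3 ov.py w9 wrist .588 .134 7
```

```text
[0.5897 0.1355 0.0426] [1.7996e+02 3.0000e-02 1.3286e+02] [0.11 0.12 0.5 ] 0.749 10.75
```

View pics/w9o.png

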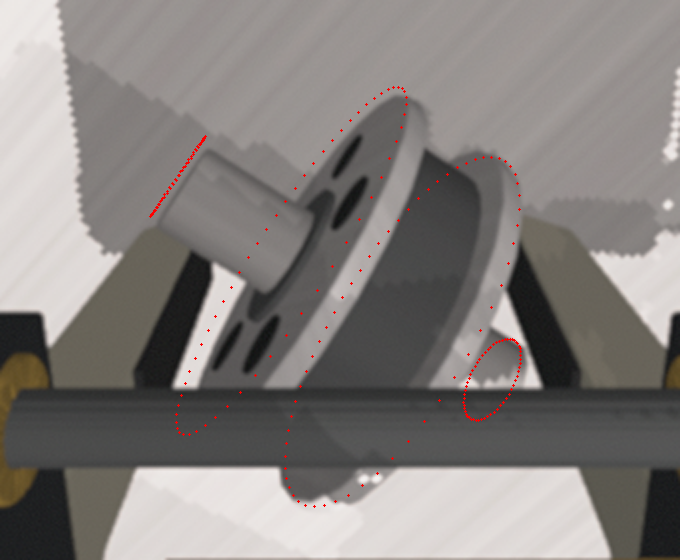

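Call:
arm_command(travel=[[0,0,0],[0,0,0],[0,0,0],[0,0,0],[0,0,0]], turn=[[0,0,2],[0,0,4],[0,0,5.5],[0,0,7],[0,0,8.5]])

```text
time: 11.42
ee_pos: [0.5894, 0.1355, 0.0421]
tool_rot: [180.0, 0.0, 124.3]
wrist_force: [0.3, -0.0, 0.1]
grip_width: 0.75
```

Call:
arm_command(travel=[[0,0,0],[0,0,0],[0,0,0],[0,0,0],[0,0,0]], turn=[[0,0,1.5],[0,0,3],[0,0,4.5],[0,0,6],[0,0,6]])

```text
time: 12.05
ee_pos: [0.5892, 0.1355, 0.042]
tool_rot: [-180.0, -0.0, 118.4]
wrist_force: [0.4, -0.2, 1.0]
grip_width: 0.75
```

```bash
python3 ov.py w10 wrist .588 .134 -1
```

```text
[0.5892 0.1355 0.042 ] [-180.     -0.    118.41] [ 0.43 -0.21  1.  ] 0.75 12.05
```

View pics/w10o.png

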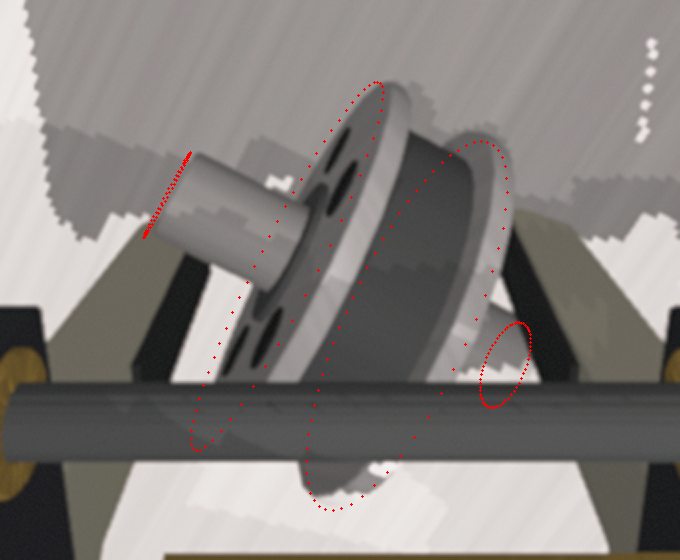

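```bash
python3 - <<'E'
from h import *
im=cv2.imread('pics/w10.png'); 
cam=eyes.camera_info('wrist')
def slopes(cx,cy,th):
    a=np.radians(th);ax=np.array([np.cos(a),np.sin(a),0]);fw=np.array([np.sin(a),-np.cos(a),0]);C=np.array([cx,cy,.042])
    out=[]
    T=np.linspace(0,2*np.pi,721)
    E=[np.array([proj(cam,C+o*ax+.01*(np.cos(t)*fw+np.array([0,0,np.sin(t)]))) for t in T]) for o in(-.042,-.016)]
    d=E[1].mean(0)-E[0].mean(0);n=np.array([d[1],-d[0]]);n/=np.linalg.norm(n)
    r=[]
    for sg in(1,-1):
        p=[e[np.argmax(sg*(e@n))] for e in E]; d2=p[1]-p[0]; r.append(d2[1]/d2[0])
    return r, E[0].mean(0)
for th in(-3,-1,1,3,5): print(th,slopes(.589,.1345,th))
m=proj('wrist',[.588,.134,.042]);x0=int(np.clip(m[0]-170,0,300));y0=int(np.clip(m[1]-140,0,200));print(x0,y0)
cv2.imwrite('pics/w10z.png',cv2.resize(im[y0+60:y0+160,x0+60:x0+170],None,fx=6,fy=6,interpolation=cv2.INTER_CUBIC))
im=cv2.imread('pics/w9.png')
E
```

```text
-3 ([np.float64(0.5589092058918539), np.float64(0.5340342976909026)], array([232.44375852, 275.11776734]))
-1 ([np.float64(0.5158340672111671), np.float64(0.4932453235501913)], array([230.87652406, 277.92091456]))
1 ([np.float64(0.47445565488084995), np.float64(0.45398783475692334)], array([229.42640138, 280.76690425]))
3 ([np.float64(0.4345742565905008), np.float64(0.41608168168228854)], array([228.09454308, 283.65162108]))
5 ([np.float64(0.3960193924461088), np.float64(0.3793746941968806)], array([226.88191042, 286.57094642]))
145 181
```

View pics/w10z.png

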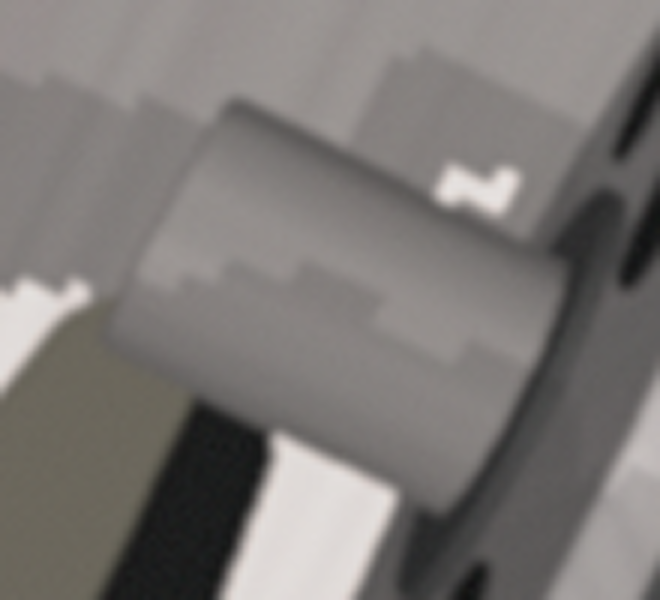

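Edge slopes of 0.51 and 0.53 put the axle at about −1.5°, with the centre near (0.5895, 0.1345). That heading runs straight to the stand. Now I'll release it and get back behind it.

Call:
arm_command(travel=[[0,0,0],[0,0,0],[0,0,-1],[0,0,-4],[0,0,-8]], turn=[[0,0,-3],[0,0,-7],[0,0,-8],[0,0,-8],[0,0,-8]])

```text
time: 12.72
ee_pos: [0.5883, 0.1354, 0.1223]
tool_rot: [-179.9, -0.1, 126.4]
wrist_force: [0.4, 0.4, 1.3]
grip_width: 0.75
```

```bash
python3 - <<'E'
from h import *
s=monitor.get_state();e=s['ee_pos'];y=s['tool_rot'][2];print(e,y)
a=np.array([*e[:2],.122,126.4]);b=wp((.5895,.1345),.043,88.5,z=.122)
plan(a,[a+(b-a)*k for k in (.25,.5,.75,1,1)])
E
```

```text
[0.5883439  0.1353634  0.12231378] 126.38243772082386
travel [[0.81, 0.67, 0.0], [1.63, 1.34, 0.0], [2.44, 2.01, 0.0], [3.25, 2.68, 0.0], [3.25, 2.68, 0.0]] turn [[-0.0, -0.0, 9.5], [-0.0, -0.0, 18.9], [0.0, -0.0, 28.4], [0.0, -0.0, 37.9], [0.0, -0.0, 37.9]]
```

Call:
arm_command(travel=[[0.8,0.7,0],[1.6,1.35,0],[2.4,2.0,0],[3.3,2.7,0],[3.3,2.7,0]], turn=[[0,0,9.5],[0,0,19],[0,0,28.5],[0,0,38],[0,0,38]], hand=0.55)

```text
time: 13.35
ee_pos: [0.5915, 0.1787, 0.1227]
tool_rot: [180.0, -0.0, 88.5]
wrist_force: [0.8, -0.4, -0.8]
grip_width: 0.555
```

```bash
python3 ov.py w11 wrist .5895 .1345 -1.5;  python3 ov.py t11 top .5895 .1345 -1.5
```

```text
[0.5915 0.1787 0.1227] [ 1.7997e+02 -1.0000e-02  8.8520e+01] [ 0.81 -0.45 -0.78] 0.555 13.35
[0.5915 0.1782 0.1225] [179.97   0.    88.66] [-0.3 -0.5  0.1] 0.549 13.4
```

View pics/w11o.png

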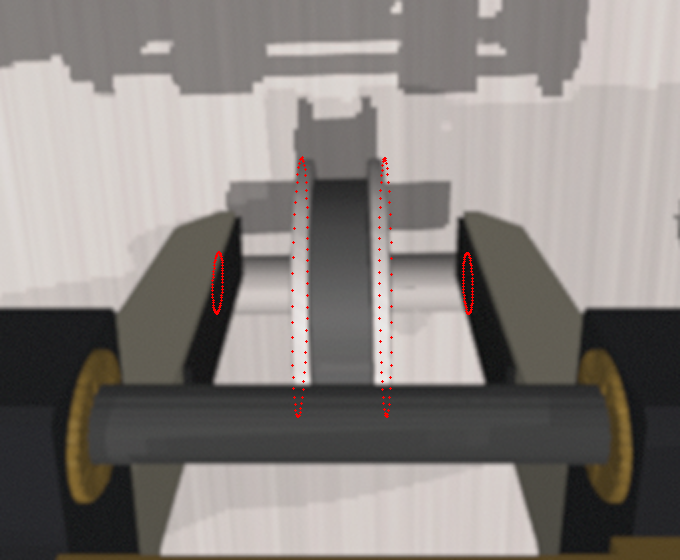

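View pics/t11o.png

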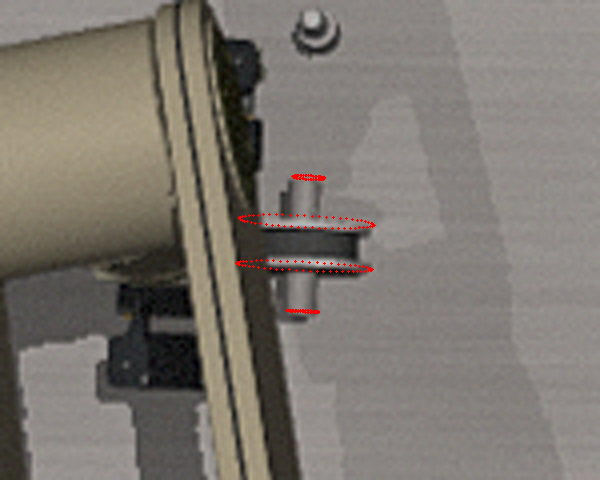

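Call:
arm_command(travel=[[0,0,2],[0,0,4],[0,0,6],[0,0,7.5],[0,0,8]], turn=[[0,0,0],[0,0,0],[0,0,0],[0,0,0],[0,0,0]])

```text
time: 14.08
ee_pos: [0.5903, 0.1778, 0.04]
tool_rot: [-179.8, 0.0, 88.4]
wrist_force: [-0.2, 0.1, 0.4]
grip_width: 0.551
```

Call:
arm_command(travel=[[-0.4,0,0],[-0.9,0,0],[-1.4,0,0],[-1.8,0,0],[-2.1,0,0]], turn=[[0,0,0],[0,0,0],[0,0,0],[0,0,0],[0,0,0]])

```text
time: 14.7
ee_pos: [0.591, 0.1567, 0.0423]
tool_rot: [180.0, -0.0, 88.4]
wrist_force: [0.8, -0.4, 0.8]
grip_width: 0.552
```

Call:
arm_command(travel=[[-0.25,0,0],[-0.5,0,0],[-0.75,0,0],[-1.1,0,0],[-1.5,0,0]], turn=[[0,0,0],[0,0,0],[0,0,0],[0,0,0],[0,0,0]])

```text
time: 15.32
ee_pos: [0.5904, 0.1419, 0.042]
tool_rot: [-180.0, 0.0, 88.4]
wrist_force: [0.0, 1.4, -0.0]
grip_width: 0.549
```

Call:
arm_command(travel=[[-0.5,0,0],[-1.0,0,0],[-1.5,0,0],[-2.0,0,0],[-2.5,0,0]], turn=[[0,0,0],[0,0,0],[0,0,0],[0,0,0],[0,0,0]])

```text
time: 15.95
ee_pos: [0.5897, 0.1167, 0.042]
tool_rot: [180.0, -0.0, 88.4]
wrist_force: [-0.9, 0.6, 0.1]
grip_width: 0.549
```

```bash
python3 - <<'E'
from h import *
s=monitor.get_state();e=s['ee_pos'];print(wp(e[:2],-.0175,s['tool_rot'][2]))
E
python3 ov.py w12 wrist .588 .096 -1.5
```

```text
[5.89262961e-01 9.92293608e-02 4.20000000e-02 8.84380099e+01]
[0.5897 0.1167 0.042 ] [180.    -0.    88.44] [-0.89  0.62  0.13] 0.549 15.95
```

View pics/w12o.png

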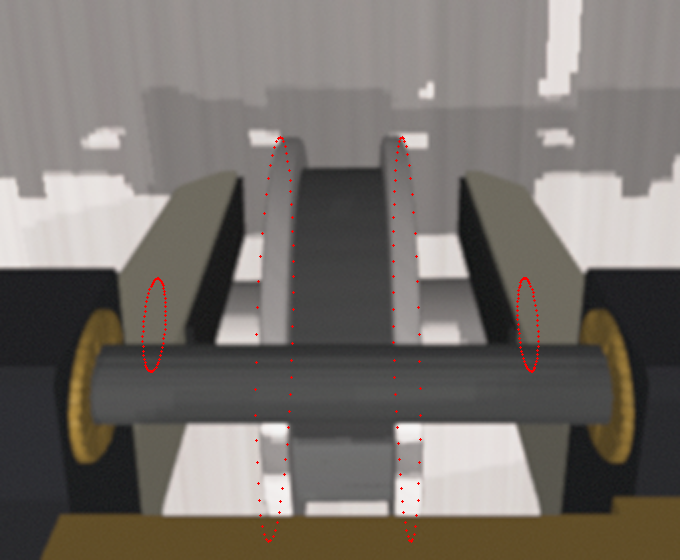

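The pulley sits centred between the fingers and the axle (row ~285 left and right) is parallel to them. I'll carry on rolling it.

Call:
arm_command(travel=[[-0.5,0,0],[-1.0,0,0],[-1.5,0,0],[-2.0,0,0],[-2.5,0,0]], turn=[[0,0,0],[0,0,0],[0,0,0],[0,0,0],[0,0,0]])

```text
time: 16.62
ee_pos: [0.589, 0.0917, 0.042]
tool_rot: [-180.0, 0.0, 88.4]
wrist_force: [-0.2, 0.0, 0.7]
grip_width: 0.546
```

Call:
arm_command(travel=[[-0.5,0,0],[-1.0,0,0],[-1.5,0,0],[-2.0,0,0],[-2.5,0,0]], turn=[[0,0,0],[0,0,0],[0,0,0],[0,0,0],[0,0,0]])

```text
time: 17.25
ee_pos: [0.5884, 0.0668, 0.042]
tool_rot: [180.0, 0.0, 88.4]
wrist_force: [-0.1, 0.1, 0.4]
grip_width: 0.55
```

Call:
arm_command(travel=[[-0.5,0,0],[-1.0,0,0],[-1.5,0,0],[-2.0,0,0],[-2.5,0,0]], turn=[[0,0,0],[0,0,0],[0,0,0],[0,0,0],[0,0,0]])

```text
time: 17.88
ee_pos: [0.5877, 0.0418, 0.0421]
tool_rot: [180.0, 0.0, 88.4]
wrist_force: [0.8, 0.3, 0.0]
grip_width: 0.548
```

```bash
cat > both.py <<'E'
import sys,os
from h import *
s=monitor.get_state();e=s['ee_pos'];c=wp(e[:2],-.0175,s['tool_rot'][2]);print('c',c.round(4))
d=c[:2]-C0;t=np.radians(3.7);print('stand frame x,y',d@[-np.sin(t),-np.cos(t)],d@[np.cos(t),-np.sin(t)])
k=sys.argv[1]
for cam in sys.argv[2:]: os.system(f'python3 ov.py {cam[0]}{k} {cam} {c[0]} {c[1]} {c[3]-90}')
E
python3 both.py 13 wrist top
```

```text
[0.5877 0.0418 0.0421] [180.     0.    88.44] [0.84 0.28 0.04] 0.548 17.875
[0.5877 0.0412 0.042 ] [-1.800e+02  2.000e-02  8.843e+01] [0.02 0.08 0.04] 0.551 17.925
c [5.87200e-01 2.43000e-02 4.20000e-02 8.84421e+01]
stand frame x,y -0.20983154000813564 -0.009322398754390986
```

View pics/w13o.png

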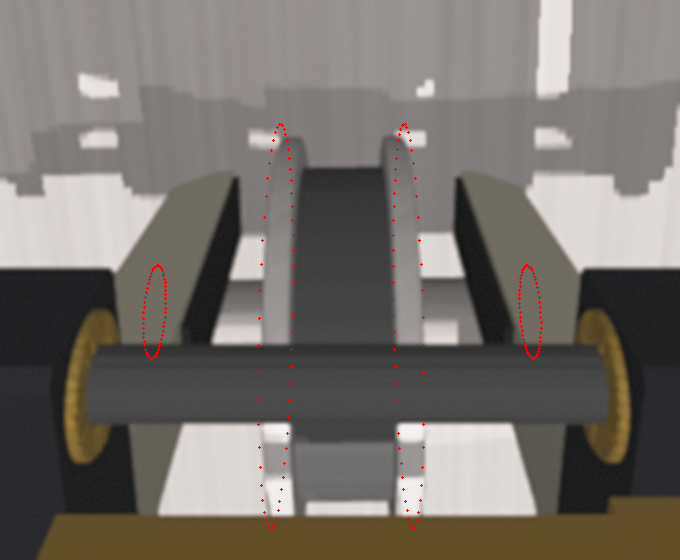

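View pics/t13o.png

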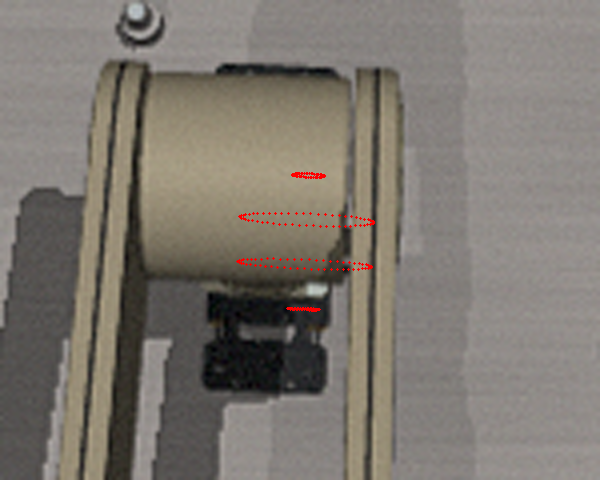

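Call:
arm_command(travel=[[-0.5,0,0],[-1.0,0,0],[-1.5,0,0],[-2.0,0,0],[-2.5,0,0]], turn=[[0,0,0],[0,0,0],[0,0,0],[0,0,0],[0,0,0]])

```text
time: 18.6
ee_pos: [0.587, 0.0167, 0.042]
tool_rot: [-180.0, 0.0, 88.4]
wrist_force: [-1.1, 0.8, 0.2]
grip_width: 0.551
```

Call:
arm_command(travel=[[-0.5,0,0],[-1.0,0,0],[-1.5,0,0],[-2.0,0,0],[-2.5,0,0]], turn=[[0,0,0],[0,0,0],[0,0,0],[0,0,0],[0,0,0]])

```text
time: 19.23
ee_pos: [0.5863, -0.0082, 0.042]
tool_rot: [-180.0, 0.0, 88.4]
wrist_force: [0.5, -0.1, 0.2]
grip_width: 0.551
```

Call:
arm_command(travel=[[-0.5,0,0],[-1.0,0,0],[-1.5,0,0],[-2.0,0,0],[-2.5,0,0]], turn=[[0,0,0],[0,0,0],[0,0,0],[0,0,0],[0,0,0]])

```text
time: 19.85
ee_pos: [0.5856, -0.0332, 0.042]
tool_rot: [-180.0, 0.0, 88.4]
wrist_force: [-0.6, 0.9, 1.1]
grip_width: 0.553
```

Call:
arm_command(travel=[[-0.5,0,0],[-1.0,0,0],[-1.5,0,0],[-2.0,0,0],[-2.5,0,0]], turn=[[0,0,0],[0,0,0],[0,0,0],[0,0,0],[0,0,0]])

```text
time: 20.48
ee_pos: [0.585, -0.0582, 0.042]
tool_rot: [180.0, -0.0, 88.4]
wrist_force: [-0.1, 0.8, 0.0]
grip_width: 0.547
```

```bash
python3 both.py 14 wrist
```

```text
[ 0.585  -0.0582  0.042 ] [180.    -0.    88.44] [-0.11  0.76  0.05] 0.547 20.475
c [ 5.84500e-01 -7.57000e-02  4.20000e-02  8.84377e+01]
stand frame x,y -0.10988002173208886 -0.005605098405670794
```

View pics/w14o.png

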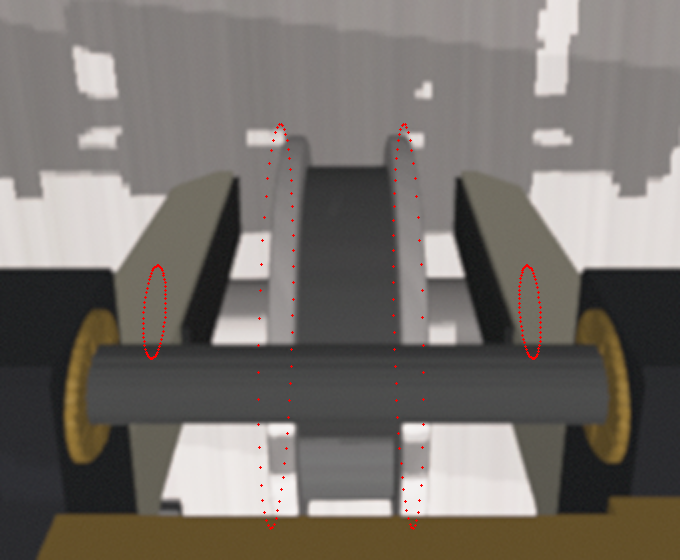

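Call:
arm_command(travel=[[-0.5,0,0],[-1.0,0,0],[-1.5,0,0],[-2.0,0,0],[-2.5,0,0]], turn=[[0,0,0],[0,0,0],[0,0,0],[0,0,0],[0,0,0]])

```text
time: 21.15
ee_pos: [0.5843, -0.0832, 0.042]
tool_rot: [-180.0, 0.0, 88.4]
wrist_force: [0.5, 0.0, -0.0]
grip_width: 0.551
```

Call:
arm_command(travel=[[-0.5,0,0],[-1.0,0,0],[-1.5,0,0],[-1.9,0,0],[-2.3,0,0]], turn=[[0,0,0],[0,0,0],[0,0,0],[0,0,0],[0,0,0]])

```text
time: 21.78
ee_pos: [0.5837, -0.1061, 0.042]
tool_rot: [180.0, -0.0, 88.4]
wrist_force: [0.6, -0.3, 0.0]
grip_width: 0.549
```

Call:
arm_command(travel=[[-0.35,0,0],[-0.65,0,0],[-0.95,0,0],[-1.25,0,0],[-1.5,0,0]], turn=[[0,0,0],[0,0,0],[0,0,0],[0,0,0],[0,0,0]])

```text
time: 22.4
ee_pos: [0.5833, -0.121, 0.042]
tool_rot: [-180.0, 0.0, 88.4]
wrist_force: [0.0, 1.0, 0.6]
grip_width: 0.55
```

Call:
arm_command(travel=[[-0.25,0,0],[-0.5,0,0],[-0.75,0,0],[-1.0,0,0],[-1.25,0,0]], turn=[[0,0,0],[0,0,0],[0,0,0.5],[0,0,0.5],[0,0,1]])

```text
time: 23.02
ee_pos: [0.5829, -0.1335, 0.042]
tool_rot: [180.0, 0.0, 87.4]
wrist_force: [-0.3, 0.3, -0.2]
grip_width: 0.551
```

```bash
python3 both.py 15 wrist top
```

```text
[ 0.5829 -0.1335  0.042 ] [180.     0.    87.42] [-0.32  0.3  -0.17] 0.551 23.025
[ 0.5829 -0.1338  0.0421] [1.800e+02 1.000e-02 8.738e+01] [ 0.02 -0.17  0.73] 0.55 23.075
c [ 5.82100e-01 -1.51000e-01  4.20000e-02  8.74204e+01]
stand frame x,y -0.034609533839094306 -0.003089910899774326
```

View pics/w15o.png

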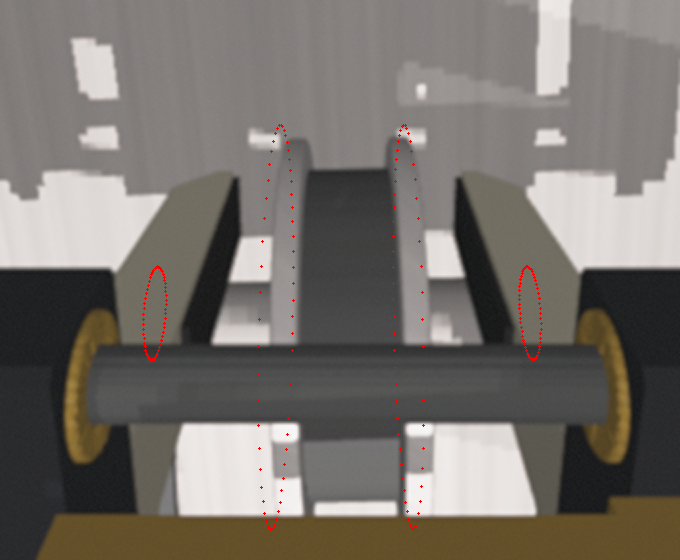

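View pics/t15o.png

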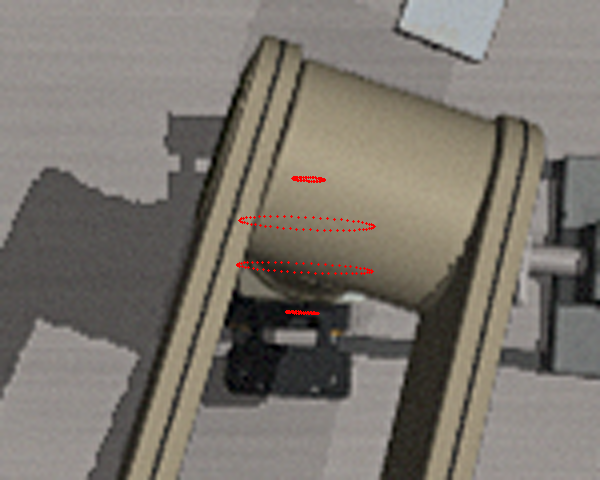

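Call:
arm_command(travel=[[-0.25,0,0],[-0.5,0,0],[-0.75,0,0],[-1.0,0,0],[-1.25,0,0]], turn=[[0,0,0.3],[0,0,0.5],[0,0,0.8],[0,0,1.1],[0,0,1.1]])

```text
time: 23.75
ee_pos: [0.5824, -0.146, 0.042]
tool_rot: [180.0, 0.0, 86.3]
wrist_force: [0.0, -0.4, 0.5]
grip_width: 0.55
```

Call:
arm_command(travel=[[-0.2,0,0],[-0.4,0,0],[-0.6,0,0],[-0.8,0,0],[-1.0,0,0]], turn=[[0,0,0],[0,0,0],[0,0,0],[0,0,0],[0,0,0]])

```text
time: 24.38
ee_pos: [0.5819, -0.1555, 0.0423]
tool_rot: [180.0, -0.0, 86.4]
wrist_force: [1.2, 3.4, 1.8]
grip_width: 0.548
```

Call:
arm_command(travel=[[-0.2,0,0],[-0.4,0,0],[-0.6,0,0],[-0.8,0,0],[-1.0,0,0]], turn=[[0,0,0],[0,0,0],[0,0,0],[0,0,0],[0,0,0]])

```text
time: 25.0
ee_pos: [0.5809, -0.1661, 0.0419]
tool_rot: [-180.0, 0.0, 86.3]
wrist_force: [-0.4, 0.4, 0.1]
grip_width: 0.552
```

```bash
python3 both.py 16 wrist scene
```

```text
[ 0.5809 -0.1661  0.0419] [-1.7999e+02  1.0000e-02  8.6330e+01] [-0.39  0.39  0.11] 0.552 25.0
[ 0.5809 -0.1663  0.0419] [-1.7999e+02  2.0000e-02  8.6330e+01] [-1.4  -0.17  0.4 ] 0.55 25.05
c [ 5.79800e-01 -1.83600e-01  4.20000e-02  8.63334e+01]
stand frame x,y -0.0019176218157447894 -0.0033230240409070954
```

View pics/w16o.png

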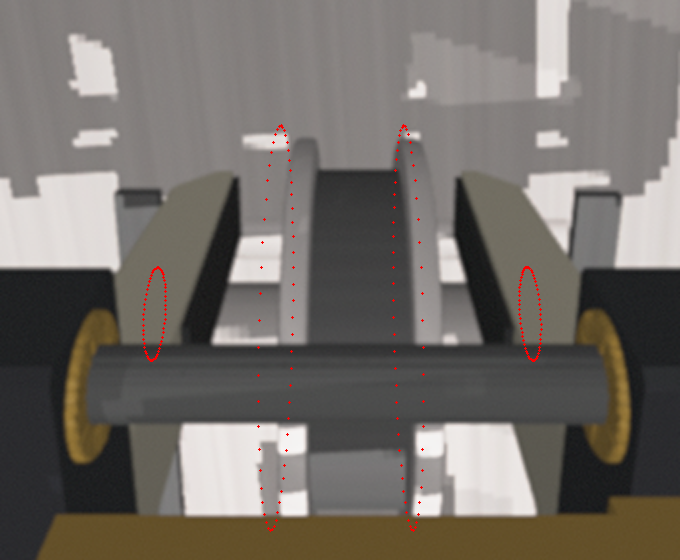

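View pics/s16o.png

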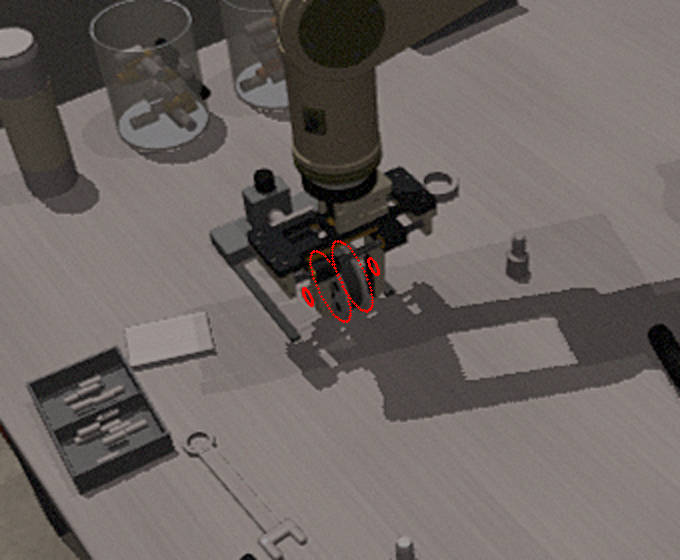

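Call:
arm_command(travel=[[-0.2,0,0],[-0.4,0,0],[-0.6,0,0],[-0.8,0,0],[-1.0,0,0]], turn=[[0,0,0],[0,0,0],[0,0,0],[0,0,0],[0,0,0]])

```text
time: 25.72
ee_pos: [0.5804, -0.1759, 0.042]
tool_rot: [-180.0, 0.0, 86.3]
wrist_force: [-0.6, 0.3, 0.3]
grip_width: 0.552
```

Call:
arm_command(travel=[[-0.15,0,0],[-0.3,0,0],[-0.45,0,0],[-0.6,0,0],[-0.75,0,0]], turn=[[0,0,0],[0,0,0],[0,0,0],[0,0,0],[0,0,0]])

```text
time: 26.35
ee_pos: [0.58, -0.1833, 0.042]
tool_rot: [180.0, 0.0, 86.3]
wrist_force: [0.7, -0.5, 0.6]
grip_width: 0.549
```

```bash
python3 both.py 17 wrist scene
```

```text
[ 0.58   -0.1833  0.042 ] [180.     0.    86.34] [ 0.73 -0.52  0.62] 0.549 26.35
[ 0.5799 -0.1835  0.042 ] [-180.      0.     86.34] [-0.4   0.19 -0.28] 0.55 26.4
c [ 5.7890e-01 -2.0080e-01  4.2000e-02  8.6343e+01]
stand frame x,y 0.015320902830926318 -0.003154332531194733
```

View pics/w17o.png

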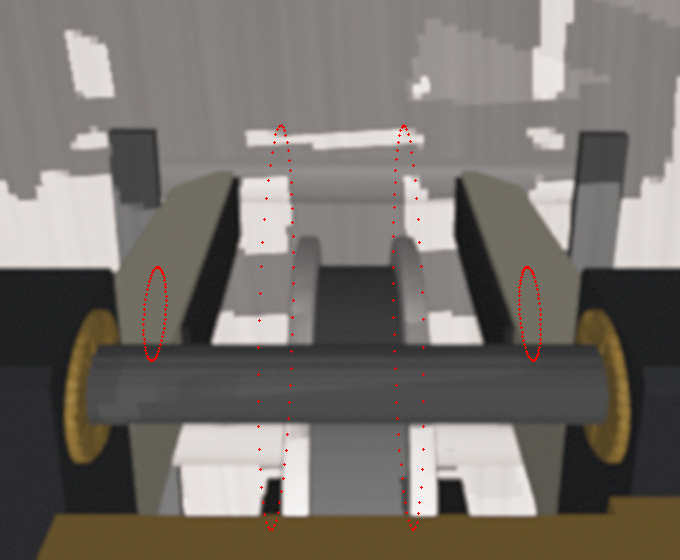

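View pics/s17o.png

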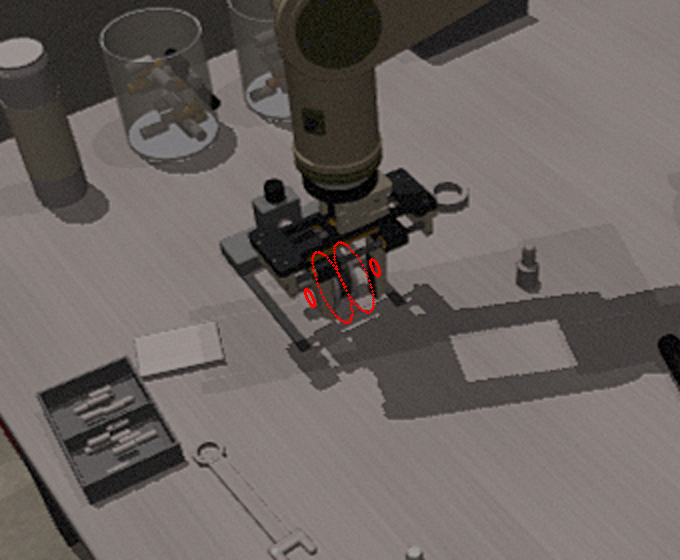

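The pulley has dropped past the bar, which now shows behind it at row ~185, square. It ran ahead towards the pad. I'll follow slowly, watching the force.

Call:
arm_command(travel=[[-0.2,0,0],[-0.4,0,0],[-0.6,0,0],[-0.8,0,0],[-1.0,0,0]], turn=[[0,0,0],[0,0,0],[0,0,0],[0,0,0],[0,0,0]])

```text
time: 27.08
ee_pos: [0.5794, -0.1934, 0.0421]
tool_rot: [180.0, 0.0, 86.3]
wrist_force: [0.1, -0.4, 0.5]
grip_width: 0.549
```

```bash
python3 both.py 18 wrist
```

```text
[ 0.5794 -0.1934  0.0421] [180.     0.    86.34] [ 0.14 -0.43  0.54] 0.549 27.075
c [ 5.78200e-01 -2.10800e-01  4.20000e-02  8.63418e+01]
stand frame x,y 0.02537774049107739 -0.0031189660217980555
```

View pics/w18o.png

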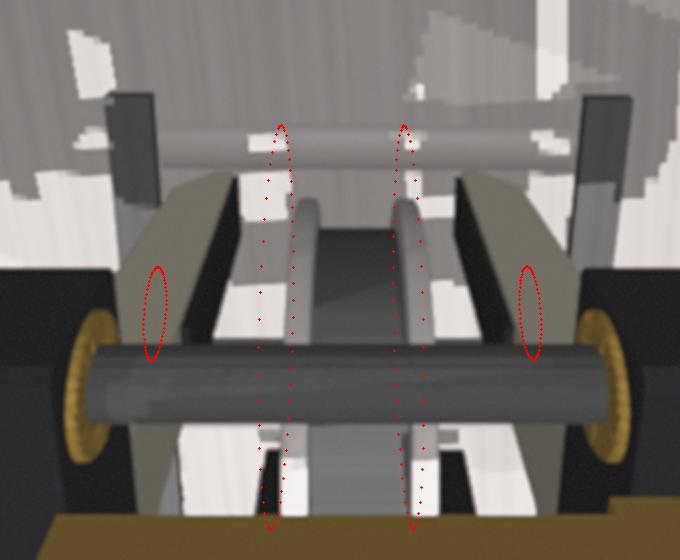

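Call:
arm_command(travel=[[-0.2,0,0],[-0.4,0,0],[-0.6,0,0],[-0.8,0,0],[-1.0,0,0]], turn=[[0,0,0],[0,0,0],[0,0,0],[0,0,0],[0,0,0]])

```text
time: 27.75
ee_pos: [0.5787, -0.2033, 0.0421]
tool_rot: [180.0, 0.0, 86.3]
wrist_force: [-0.4, -0.2, -0.3]
grip_width: 0.552
```

Call:
arm_command(travel=[[-0.1,0,0],[-0.2,0,0],[-0.2,0,0]], turn=[[0,0,0],[0,0,0],[0,0,0]])

```text
time: 28.12
ee_pos: [0.5786, -0.2052, 0.042]
tool_rot: [-180.0, 0.0, 86.3]
wrist_force: [-0.7, -0.1, 0.4]
grip_width: 0.549
```

```bash
python3 both.py 19 wrist
```

```text
[ 0.5786 -0.2052  0.042 ] [-180.      0.     86.34] [-0.72 -0.13  0.37] 0.549 28.125
c [ 5.77400e-01 -2.22700e-01  4.20000e-02  8.63391e+01]
stand frame x,y 0.03727908200441116 -0.003154568264663592
```

View pics/w19o.png

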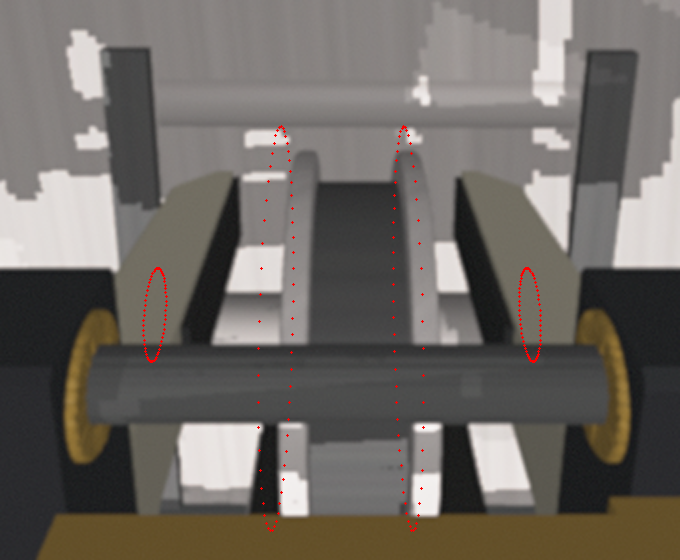

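Call:
arm_command(travel=[[-0.1,0,0],[-0.2,0,0],[-0.25,0,0],[-0.25,0,0]], turn=[[0,0,0],[0,0,0],[0,0,0],[0,0,0]])

```text
time: 28.68
ee_pos: [0.5784, -0.2077, 0.042]
tool_rot: [180.0, -0.0, 86.3]
wrist_force: [0.3, -0.2, 0.2]
grip_width: 0.553
```

Call:
arm_command(travel=[[-0.05,0,0],[-0.05,0,0]], turn=[[0,0,0],[0,0,0]])

```text
time: 28.92
ee_pos: [0.5784, -0.2082, 0.042]
tool_rot: [180.0, 0.0, 86.3]
wrist_force: [-0.2, 0.5, -0.7]
grip_width: 0.546
```

Call:
arm_command(travel=[[-0.05,0,0],[-0.05,0,0]], turn=[[0,0,0],[0,0,0]])

```text
time: 29.18
ee_pos: [0.5783, -0.2087, 0.042]
tool_rot: [-180.0, 0.0, 86.3]
wrist_force: [-0.3, 0.7, -0.5]
grip_width: 0.55
```

Call:
arm_command(travel=[[-0.05,0,0],[-0.05,0,0]], turn=[[0,0,0],[0,0,0]])

```text
time: 29.42
ee_pos: [0.5783, -0.2092, 0.042]
tool_rot: [180.0, -0.0, 86.3]
wrist_force: [-0.0, 0.1, 0.6]
grip_width: 0.551
```

Call:
arm_command(travel=[[-0.05,0,0],[-0.05,0,0]], turn=[[0,0,0],[0,0,0]])

```text
time: 29.68
ee_pos: [0.5783, -0.2097, 0.042]
tool_rot: [-180.0, 0.0, 86.3]
wrist_force: [-0.0, -0.1, -0.0]
grip_width: 0.549
```

Call:
arm_command(travel=[[-0.05,0,0],[-0.05,0,0]], turn=[[0,0,0],[0,0,0]])

```text
time: 29.92
ee_pos: [0.5783, -0.2098, 0.042]
tool_rot: [-180.0, -0.0, 86.3]
wrist_force: [1.1, 2.4, 0.7]
grip_width: 0.546
```

Call:
arm_command(travel=[[-0.05,0,0],[-0.05,0,0]], turn=[[0,0,0],[0,0,0]])

```text
time: 30.18
ee_pos: [0.5783, -0.2099, 0.042]
tool_rot: [-180.0, -0.1, 86.4]
wrist_force: [0.3, 4.7, 1.2]
grip_width: 0.549
```

Call:
arm_command(travel=[[-0.05,0,0],[-0.05,0,0]], turn=[[0,0,0],[0,0,0]])

```text
time: 30.42
ee_pos: [0.5783, -0.21, 0.042]
tool_rot: [-180.0, -0.1, 86.4]
wrist_force: [0.0, 7.0, 2.9]
grip_width: 0.551
```

Call:
arm_command(travel=[[-0.05,0,0],[-0.07,0,0],[-0.07,0,0],[-0.07,0,0],[-0.07,0,0]], turn=[[0,0,0],[0,0,0],[0,0,0],[0,0,0],[0,0,0]])

```text
time: 31.05
ee_pos: [0.5783, -0.21, 0.042]
tool_rot: [-180.0, -0.1, 86.4]
wrist_force: [-0.5, 10.8, 3.5]
grip_width: 0.554
```

```bash
python3 both.py 20 wrist scene
```

```text
[ 0.5783 -0.21    0.042 ] [-1.7998e+02 -1.5000e-01  8.6370e+01] [-0.54 10.8   3.5 ] 0.554 31.05
[ 0.5783 -0.2101  0.042 ] [-1.7998e+02 -1.5000e-01  8.6370e+01] [ 0.29 10.06  3.08] 0.551 31.1
c [ 5.77200e-01 -2.27500e-01  4.20000e-02  8.63719e+01]
stand frame x,y 0.04209499388392786 -0.0031146976865143675
```

View pics/w20o.png

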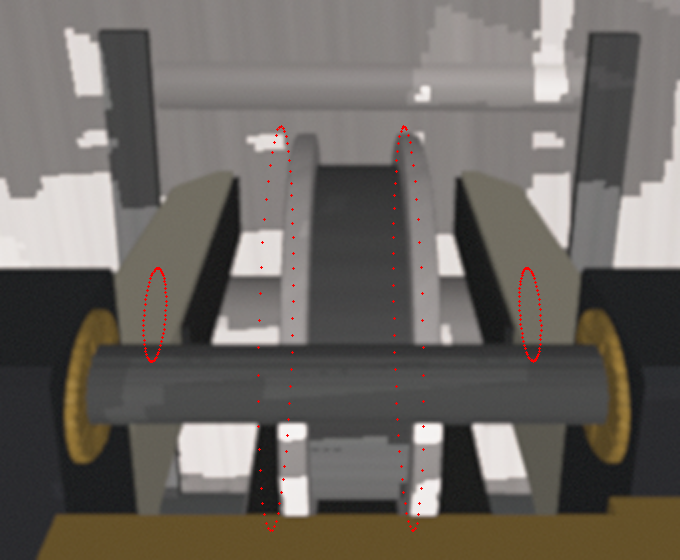

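Contact with the pad holds at about 10.5 N. The bar (row ~85) and the axle (row ~285) are parallel, so it's square. I'll hold, then back off gently.

Call:
arm_command(travel=[[0,0,0],[0,0,0],[0,0,0],[0,0,0],[0,0,0]], turn=[[0,0,0],[0,0,0],[0,0,0],[0,0,0],[0,0,0]])

```text
time: 31.78
ee_pos: [0.5783, -0.21, 0.042]
tool_rot: [-180.0, -0.1, 86.4]
wrist_force: [0.2, 9.2, 2.5]
grip_width: 0.551
```

Call:
arm_command(travel=[[0,0,0],[0,0,0],[0,0,0],[0.05,0,0],[0.1,0,0]], turn=[[0,0,0],[0,0,0],[0,0,0],[0,0,0],[0,0,0]])

```text
time: 32.4
ee_pos: [0.5783, -0.2099, 0.042]
tool_rot: [-180.0, -0.1, 86.4]
wrist_force: [0.4, 5.5, 1.0]
grip_width: 0.55
```

Call:
arm_command(travel=[[0.05,0,0],[0.1,0,0],[0.15,0,0],[0.25,0,0],[0.4,0,0]], turn=[[0,0,0],[0,0,0],[0,0,0],[0,0,0],[0,0,0]])

```text
time: 33.02
ee_pos: [0.5784, -0.2072, 0.042]
tool_rot: [180.0, 0.0, 86.3]
wrist_force: [0.3, -0.7, 0.3]
grip_width: 0.548
```

Call:
arm_command(travel=[[0.4,0,0],[0.8,0,0],[1.2,0,0],[1.6,0,0],[2.0,0,0]], turn=[[0,0,0],[0,0,0],[0,0,0],[0,0,0],[0,0,0]])

```text
time: 33.65
ee_pos: [0.5798, -0.1866, 0.042]
tool_rot: [180.0, 0.0, 86.3]
wrist_force: [-0.2, 0.1, -0.1]
grip_width: 0.551
```

```bash
python3 both.py 21 wrist
```

```text
[ 0.5798 -0.1866  0.042 ] [180.     0.    86.35] [-0.19  0.13 -0.08] 0.551 33.65
c [ 5.78600e-01 -2.04100e-01  4.20000e-02  8.63453e+01]
stand frame x,y 0.018612160153417816 -0.0031563346887952034
```

View pics/w21o.png

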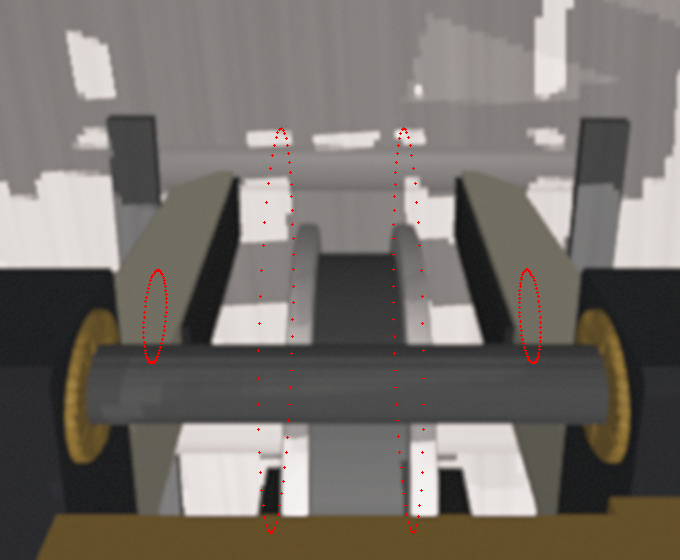

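Call:
arm_command(travel=[[0.5,0,-2],[1,0,-6],[2,0,-11],[5,0,-15],[10,0,-18]], turn=[[0,0,0],[0,0,0],[0,0,0],[0,0,0],[0,0,0]])

```text
time: 34.33
ee_pos: [0.5869, -0.0874, 0.2264]
tool_rot: [179.8, 0.1, 86.2]
wrist_force: [1.4, -0.2, -0.4]
grip_width: 0.55
```

Call:
arm_command(travel=[[5,0,0],[10,0,0],[12,0,0],[12,0,0],[12,0,0]], turn=[[0,0,0],[0,0,0],[0,0,0],[0,0,0],[0,0,0]])

```text
time: 34.95
ee_pos: [0.5938, 0.0314, 0.2224]
tool_rot: [180.0, 0.0, 86.3]
wrist_force: [0.5, -0.3, 0.2]
grip_width: 0.552
```

```bash
python3 ov.py t22 top .5805 -.2255 -3.7;python3 ov.py s22 scene .5805 -.2255 -3.7
```

```text
[0.5938 0.0314 0.2224] [1.7998e+02 4.0000e-02 8.6300e+01] [ 0.48 -0.27  0.18] 0.552 34.95
[0.5938 0.0311 0.2223] [1.7999e+02 3.0000e-02 8.6260e+01] [0.61 0.01 0.5 ] 0.55 35.0
```

View pics/t22o.png

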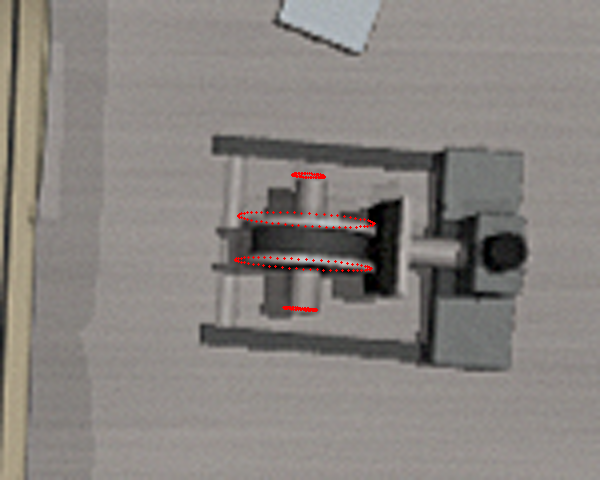

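View pics/s22.png

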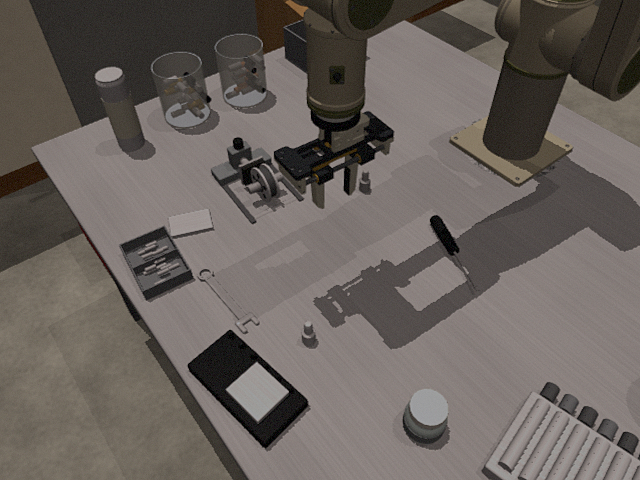

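View pics/t22.png

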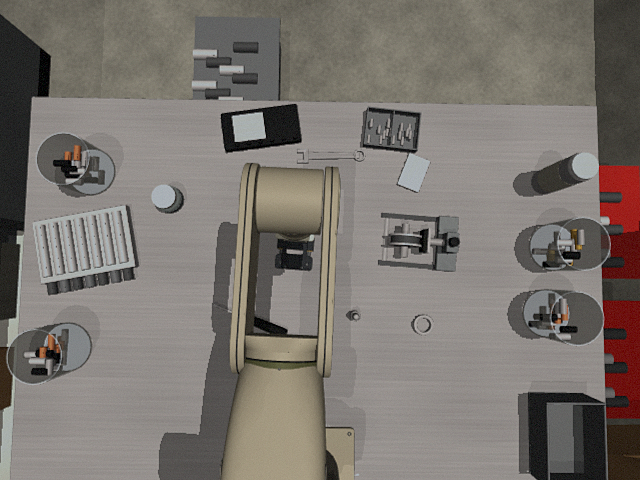

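The overlay with the axle at −3.7° matches the pulley in the top view at about (406,240). It stands upright between bar and pad, and the bystanders are where they were. Handing in now.

```bash
python3 -c "
from h import *
print(order.hand_in())"
```

```text
the job is handed in; nothing more can be done
None
```

The pulley was rolled to the stand on its rim, taken over the bar, pressed squarely against the pad and left standing there. I handed the job in at about 35 s; no verdict is reported.

- **Rolling:** the first stretch drifted about 5 mm towards +x, because a light push on the axle doesn't steer the pulley. I stopped it at y ≈ 0.134, turned it about 8.5° on the spot with one finger ahead of the axle and one behind, then rolled it straight. By distance it had gone past a full turn before the bar.
- **Bar and pad:** the highest force I saw at the bar was about 3.4 N. The pulley dropped over and ran ahead on its own, and the fingers felt the pad with its centre about 42 mm past the bar. I held it there for about 1.1 s; readings were 10.8, 10.1 and 9.2 N.
- **Last checks:** after I backed off and lifted clear, the top-view overlay placed the pulley about 40 mm past the bar, near the stand's middle line and parallel to the bar. It stood upright with the gripper well away, and the bystanders looked unmoved.
- **Disagreement:** the wrist and top cameras differed by 3–4 mm and about 3° on the pulley's pose before the turn. I took a value in between, and it fitted the later pictures. The pulley stayed up to about 4 mm off the gripper's centre, within the limits.

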